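# Put the washed cookie stamps back in their snap-cover case

### The job

Push the release tab on the front of the stamp case inward so that its cover springs ajar, pivot the cover up out of its frame and lay it flat, rib up, on the grey drying mat. Then put every cookie stamp that is on the counter upright and fully down into its own numbered pocket, one after the other from the smallest to the largest (pocket 1 is for the smallest size and 6 for the largest of the full set; the pockets of missing stamps stay empty), and leave the mug, the egg cup and the two jars where they are.

Things in the scene. Friction and masses are not known exactly. Their poses are not given: they have to be found in the camera images.
- case: White plastic case, fixed; stands left or right, the mat opposite. Origin: centre of its underside; x from its front (tab side) to its far side, z up. Outside 150 (x) x 210 (y) x 74 mm high, walls 5 mm. On its floor a plate, top at z = 16 mm, with two rows of three round pockets, marked 1 to 6 by raised dots. Corner posts carry the cover's underside at z = 62 mm.
- case_lip (a point): Middle of the inner lower edge of the lip on the case's far wall: 63 mm beyond the case's centre, 68 mm up. The lip, 200 mm long (y) and 6 mm thick, overhangs the cover's far edge by 5.5 mm with 2 mm of play above the cover.
- release_tab (a joint): Sprung rocking tab at the middle of the case's front. 0 = at rest, its hook over the cover's near edge; grows as the pad at its lower end is pushed inward, toward the case (stop at 0.45 rad). At 0.15 to 0.25 rad the hook is off (pad 4 to 7 mm in, 7 to 12 N) and a sprung pin lifts the cover's near edge 15 mm. It returns by itself; the cover stays ajar on the pin.
- tab_pad (a point): Middle of the outer face of the tab's push pad, 36 mm wide and 14 mm high, its centre 20 mm above the counter, its face 38 mm in front of the case's front wall. At rest its axes are the case's: x points inward. Closed fingers pointing straight down in front of it can push it.
- cover_grip (a point): Centre of the grey rib on the white cover: 14 mm thick (x), 60 long (y), 26 high, on a plate 137 (x) x 197 (y) x 4 mm, 0.16 kg. Axes: x to the cover's far edge (83.5 mm from here), z out of its top. Plate's middle: 15 mm along x; its underside 17 mm below. When ajar: turn it up about its far edge to 0.25 rad, draw it 15 mm back along its -x, clear of the lip, and lift.
- mat_top (a point): Centre of the top face of the grey rubber drying mat, 180 (x) x 240 (y) mm, 5 mm thick, fixed on the counter; z up.
- stamp1_mid (a point): Cookie stamp number 1 of six by size (smallest): a steel disc 26 mm across and 16 mm high with a round wooden handle 14 mm across and 24 mm high standing on it, 40 mm high in all, 50 g or so; stands upright on the counter, or is absent. The point is half-way up (20 mm above its foot) on its axis; z is its axis, toward the handle.
- stamp2_mid (a point): Cookie stamp number 2 of six by size (between): a steel disc 31 mm across and 16 mm high with a round wooden handle 14 mm across and 24 mm high standing on it, 40 mm high in all, 65 g or so; stands upright on the counter, or is absent. The point is half-way up (20 mm above its foot) on its axis; z is its axis, toward the handle.
- stamp3_mid (a point): Cookie stamp number 3 of six by size (between): a steel disc 36 mm across and 16 mm high with a round wooden handle 14 mm across and 24 mm high standing on it, 40 mm high in all, 80 g or so; stands upright on the counter, or is absent. The point is half-way up (20 mm above its foot) on its axis; z is its axis, toward the handle.
- stamp4_mid (a point): Cookie stamp number 4 of six by size (between): a steel disc 41 mm across and 16 mm high with a round wooden handle 14 mm across and 24 mm high standing on it, 40 mm high in all, 95 g or so; stands upright on the counter, or is absent. The point is half-way up (20 mm above its foot) on its axis; z is its axis, toward the handle.
- stamp5_mid (a point): Cookie stamp number 5 of six by size (between): a steel disc 46 mm across and 16 mm high with a round wooden handle 14 mm across and 24 mm high standing on it, 40 mm high in all, 110 g or so; stands upright on the counter, or is absent. The point is half-way up (20 mm above its foot) on its axis; z is its axis, toward the handle.
- stamp6_mid (a point): Cookie stamp number 6 of six by size (largest): a steel disc 51 mm across and 16 mm high with a round wooden handle 14 mm across and 24 mm high standing on it, 40 mm high in all, 125 g or so; stands upright on the counter, or is absent. The point is half-way up (20 mm above its foot) on its axis; z is its axis, toward the handle.
- pocket1 (a point): Centre of the floor of pocket 1 (1 dot), a round recess 32 mm across and 10 mm deep, 6 mm above the counter, for the stamp of 26 mm. Front row, left seen from the case's front.
- pocket2 (a point): Centre of the floor of pocket 2 (2 dots), a round recess 37 mm across and 10 mm deep, 6 mm above the counter, for the stamp of 31 mm. Front row, middle seen from the case's front.
- pocket3 (a point): Centre of the floor of pocket 3 (3 dots), a round recess 42 mm across and 10 mm deep, 6 mm above the counter, for the stamp of 36 mm. Front row, right seen from the case's front.
- pocket4 (a point): Centre of the floor of pocket 4 (4 dots), a round recess 47 mm across and 10 mm deep, 6 mm above the counter, for the stamp of 41 mm. Far row, left seen from the case's front.
- pocket5 (a point): Centre of the floor of pocket 5 (5 dots), a round recess 52 mm across and 10 mm deep, 6 mm above the counter, for the stamp of 46 mm. Far row, middle seen from the case's front.
- pocket6 (a point): Centre of the floor of pocket 6 (6 dots), a round recess 57 mm across and 10 mm deep, 6 mm above the counter, for the stamp of 51 mm. Far row, right seen from the case's front.
- shaker: glass jar, 40 mm across, 70 mm high, bystander, origin under its foot; stands among the stamps.
- egg_cup: white egg cup, 44 mm across, 50 mm high, bystander, origin under its foot; stands among the stamps.
- pepper: white jar with a black cap, 36 mm across, 60 mm high, bystander, origin under its foot; stands among the stamps.
- mug: blue mug, 80 mm across, 90 mm high, with a handle, bystander beyond the stamps, origin under its foot.
Not all that is in view belongs to the job. Leave any green or turquoise look-alike of the part that bears stamp1_mid alone.

How it is judged:
By the outcome, as a careful person would: the job done as asked, in the order asked, and still so for the second after the job is handed in, with the robot touching nothing.
Of stamp1, stamp2, stamp3, stamp4, stamp5, stamp6 only 4 to 6 are there at a start; the rules pass over those that are not, and their reading is None.
At some moment in a run one of stamp1, stamp2, stamp3, stamp4, stamp5, stamp6 may be knocked a few centimetres aside while the robot is not near it.
Once in a run the grip may slacken for a moment while it holds something.
It also fails if it takes over 210 s, if anything falls off the work surface, if the arm or the gripper's body presses on something with over 40 N, if the wrist force passes 120 N, or if a joint passes its speed limit or range.

### The arm

A 6-joint arm with a two-finger parallel gripper is mounted at the origin on the work surface. World frame = base frame: x ahead of the robot, y to its left, z up, the work surface at z = 0. Lengths are in mm, angles in rad, forces in N, time in s.
With the tool pointing down it reaches from about 325 to 850 mm from the base axis. Payload 15.5 kg.
Tool frame: the origin (TCP) lies on the centre line of the jaws, within the pads' length; the fingertips stand 22 mm ahead of it and the grasp point (between the pads) lies 3 mm ahead of it; z points along the fingers, y is the line along which they close (so a half turn about z gives the same grasp; the last joint's range is limited). The gripper opens to 91 mm and grips with 3 to 60 N. Pads are 32 mm wide; open, the fingers measure 118 mm over their backs; the gripper's body (76 mm by 178 mm) begins 60 mm behind the grasp point.
Start: joints at [1.242, 0.494, 1.345, -0, 1.302, -0.096], TCP at [144.184, 608.143, 235.915] pointing down, gripper open.
Joint ranges: [-2.91, 2.91], [-0.82, 2.16], [0.22, 2.67], [-1.22, 4.37], [0.12, 2.79], [-3.08, 3.08]. Speed limits (rad/s): [1.89, 1.89, 2.57, 3.01, 3.01, 3.01].

### API

Orientations are given as [roll, pitch, yaw] about the fixed x, y, z axes, in that order (R = Rz(yaw) Ry(pitch) Rx(roll)).
In Python, from station import monitor, snapshot, calibration, job gives the robot as it stands.
- The arm moves only by the shell command python3 -m handwheel 'ROWS' [OPENING] [FORCE]. ROWS is JSON, a list of rows, each an object with "translation": the shift along the tool's x, y, z in units of 30 mm (1.0 is 30 mm), a list of three; "twist": the turn about the tool's z in units of 6 degrees (1.0 is 6 degrees). A call has 1 to 8 rows; each row shifts and turns the commanded pose from where the row before left it, along the tool's axes as they then stand; what a row does not reach is not made up. A row lasts 1/12 s, in which the tool goes at most 41.7 mm and 7.16 degrees, less where a joint would pass 70% of its speed; a pose out of reach is approached as far as the arm can. A call is refused whole if a number of a shift passes 1 or a number of a turn 1, either way. A call with a gripper value outside its range is refused whole. OPENING is the opening in per cent of the stroke, from 0 (shut) to 100 (fully open), set as the call begins (- or left out, the last holds). The fingers move at their own pace and stop on an object; FORCE is the grip in N (left out, the last holds). Time passes only in rows, so rows that do not move let the fingers close. It gives the time, the measured TCP pose, the force, the opening and the grip force at its end, in the units of the state.
- monitor.sense(): the state, without advancing time (a new reading comes with each control period).
- snapshot(name): name is "scene" or "side" or "wrist"; returns the picture (400x640x3 uint8, blue, green, red); there is no depth.
- calibration(name): a dict with "vfov" (degrees; the focal length in pixels is half the picture's height over the tangent of half this angle, whatever the lens; pixels are square), "cx", "cy" (the principal point, pixels), "dist" ([k1, k2, p1, p2, k3] as OpenCV has them; the pictures are not rectified), "pose" (4x4, takes a point from camera to world coordinates). Camera axes: x right, y up, looking along -z (the intrinsics and any distortion apply to the point x, -y, -z); pixel columns grow to the right and rows downward; lengths in mm; the calibration is good to about 2 mm. A picture is of the moment at which its call begins: read the wrist's pose just before it. calibration takes no time and is no camera call; for the wrist camera it gives the pose at the moment of the call.
- job.finish_job(): hands the job in; it is judged then, once.
The state is a dict: "clock": time; "q": joint angles; "dq": joint speeds; "effort": joint torques, N m; "position": TCP position; "tcp_rot": TCP orientation; "ft_force": force on the tool from outside, world axes, zero at the start; "ft_torque": the same for the moment, N m; "gripper_width": finger opening in mm; "gripper_force": force on a finger pad.
Only numpy, scipy, OpenCV 4.12 (cv2) and the standard library are available. Lean on these libraries where they do the work, as an engineer would, in place of code of your own. Each camera call takes 0.05 s, during which the arm holds its last target. There are 200 camera calls.

## Working session

There is one attempt and no reset: what is moved stays moved. The work goes in short steps, Python scripts to look and compute and a shell command to move; the robot and the scene stay as the last step left them, time stands still between calls to the robot, and variables do not carry over. Pictures are saved under pics/ and viewed, at most 14 in all, crops included, and the job is handed in when it is done.

```bash
mkdir -p pics; ls; cat > h.py <<'E'
import cv2,numpy as np
from station import monitor,snapshot,calibration,job
from scipy.spatial.transform import Rotation as R
def K(c):
    f=200/np.tan(np.radians(c['vfov'])/2); return np.array([[f,0,c['cx']],[0,f,c['cy']],[0,0,1.]])
def ray(c,uv):
    uv=np.array(uv,float).reshape(-1,1,2)
    n=cv2.undistortPoints(uv,K(c),np.array(c['dist'],float)).reshape(-1,2)
    d=np.c_[n[:,0],-n[:,1],-np.ones(len(n))]; P=np.array(c['pose'])
    return P[:3,3],d@P[:3,:3].T
def onz(c,uv,z):
    o,d=ray(c,uv); return o+d*((z-o[2])/d[:,2])[:,None]
def proj(c,X):
    P=np.array(c['pose']); x=(np.atleast_2d(X)-P[:3,3])@P[:3,:3]; x=x*[1,-1,-1]
    return cv2.projectPoints(x.reshape(-1,1,3),np.zeros(3),np.zeros(3),K(c),np.array(c['dist'],float))[0].reshape(-1,2)
def go(target,yaw=None):
    """tool-frame shift to target, in units"""
    s=monitor.sense(); r=R.from_euler('xyz',s['tcp_rot']); t=r.inv().apply(np.array(target)-s['position'])/30
    print('units',t.round(2),'tcp',np.round(s['position'],1),'rot',np.round(s['tcp_rot'],3),'t',s['clock'])
E
python3 - <<'E'
from h import *
print(monitor.sense())
for n in('scene','side','wrist'):
    c=calibration(n);print(n,c)
    im=snapshot(n);cv2.imwrite(f'pics/{n}0.png',im)
E
```

```text
pics
{'clock': 0.0, 'q': array([ 1.24251679e+00,  4.94160686e-01,  1.34613355e+00, -1.73210461e-05,
        1.30255204e+00, -9.55187475e-02]), 'dq': array([ 0.00083213, -0.00033998,  0.00150133, -0.00071912,  0.00068776,
       -0.00165455]), 'effort': array([ 1.92380765e-03, -8.78816271e+01, -3.81860089e+01,  7.06686219e-02,
        5.30931260e-02, -6.16812508e-05]), 'position': array([144.05842266, 607.78811796, 235.35144226]), 'tcp_rot': array([-3.14034316e+00, -1.02942223e-04,  2.90883640e+00]), 'ft_force': array([-1.03118061, -0.00407607, -0.026578  ]), 'ft_torque': array([0.02957823, 0.00302391, 0.00287924]), 'gripper_force': 0.0, 'gripper_width': 91.36384626779356}
scene {'vfov': 45.73280994619965, 'cx': 324.3043064830399, 'cy': 194.97514927113076, 'dist': array([-0.04941372,  0.        ,  0.        ,  0.        ,  0.        ]), 'pose': array([[-3.05759104e-01, -7.65781291e-01,  5.65765309e-01,
         1.17932463e+03],
       [ 9.52053876e-01, -2.39519109e-01,  1.90326070e-01,
         2.47631781e+02],
       [-1.02365407e-02,  5.96832984e-01,  8.02300195e-01,
         9.5579
[... 424 characters left out ...]
5.61968534e+02],
       [-1.47286610e-02,  7.13959826e-01,  7.00031738e-01,
         6.39258047e+02],
       [ 0.00000000e+00,  0.00000000e+00,  0.00000000e+00,
         1.00000000e+00]])}
wrist {'vfov': 70.99023175257337, 'cx': 316.0539594095583, 'cy': 200.97946404936556, 'dist': array([0.00327361, 0.        , 0.        , 0.        , 0.        ]), 'pose': array([[ 2.31567668e-01, -9.45590874e-01, -2.28548276e-01,
         7.91405849e+01],
       [ 9.72818300e-01,  2.24848479e-01,  5.53869672e-02,
         6.23007384e+02],
       [-9.84678473e-04, -2.35161776e-01,  9.71955745e-01,
         3.84722665e+02],
       [ 0.00000000e+00,  0.00000000e+00,  0.00000000e+00,
         1.00000000e+00]])}
```

View pics/scene0.png

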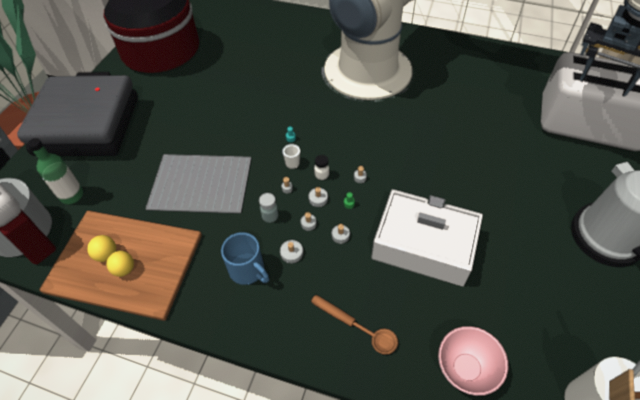

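View pics/side0.png

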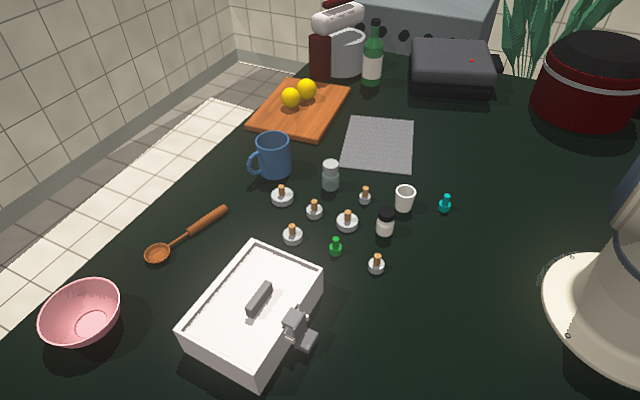

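Scene: six stamps with wooden handles at about (287,184), (318,195), (360,174), (309,220), (341,232) and (291,250). The case is at (430,235) with its tab at (437,202) facing the robot, and the mat is at (200,183). The green look-alikes are at (349,200) and (290,134). The side view agrees.

```bash
cat >> h.py <<'E'
def wood(im,c,z=28):
    hsv=cv2.cvtColor(im,cv2.COLOR_BGR2HSV)
    m=cv2.inRange(hsv,(5,80,90),(22,255,255)); n,l,st,ce=cv2.connectedComponentsWithStats(m)
    return [(ce[i].round(1),st[i,4],onz(c,ce[i],z)[0].round(1)) for i in range(1,n) if 12<st[i,4]<2500]
E
python3 - <<'E'
from h import *
for n in('scene','side'):
    c=calibration(n);im=cv2.imread(f'pics/{n}0.png')
    for w in wood(im,c):print(n,*w)
c=calibration('scene')
print('mat',onz(c,[(165,155),(251,157),(240,212),(148,208)],5).round(1))
print('case top',onz(c,[(394,191),(482,212),(468,264),(376,238)],74).round(1))
c=calibration('side')
print('case top s',onz(c,[(255,240),(323,271),(260,388),(176,330)],74).round(1))
print('mat s',onz(c,[(350,115),(414,119),(411,173),(340,165)],5).round(1))
E
```

```text
scene [609.6  49. ] 70 [-309.4  727.3   28. ]
scene [30.8 97.5] 22 [ 441.5 -919.    28. ]
scene [ 22.1 103.6] 80 [ 471.4 -927.    28. ]
scene [ 12.3 123.3] 677 [ 548.1 -899.2   28. ]
scene [360.4 169.6] 41 [421.2  90.3  28. ]
scene [285.9 180.6] 47 [511.2 -77.6  28. ]
scene [317.4 190.9] 38 [518.2   7.4  28. ]
scene [307.6 215.9] 45 [595.5   8.6  28. ]
scene [340.3 228.1] 42 [605.1  92.1  28. ]
scene [290.4 246.2] 36 [685.4  -1.5  28. ]
scene [361.2 327.3] 1016 [820.6 200.9  28. ]
scene [623.2 387. ] 611 [789.2 710.6  28. ]
side [281.  189.1] 62 [690.4  -4.8  28. ]
side [365.  190.4] 62 [517.7 -81.6  28. ]
side [313.8 203.7] 64 [602.5   5.6  28. ]
side [179.8 236.7] 890 [804.  206.7  28. ]
side [347.2 214.4] 68 [524.3   4.6  28. ]
side [291.6 228.1] 69 [611.5  89.2  28. ]
side [376.8 258.4] 82 [427.7  87.7  28. ]
mat [[ 509.2 -428.9    5. ]
 [ 447.  -203.1    5. ]
 [ 619.7 -158.7    5. ]
 [ 677.5 -382.5    5. ]]
case top [[498.  189.9  74. ]
 [496.8 393.3  74. ]
 [639.2 380.8  74. ]
 [634.8 181.1  74. ]]
case top s [[635.6 179.7  74. ]
 [492.4 188.7  74. ]
 [485.4 403.3  74. ]
 [647.4 385.5  74. ]]
mat s [[ 682.9 -389.7    5. ]
 [ 509.6 -446.8    5. ]
 [ 447.6 -211.8    5. ]
 [ 616.  -166.8    5. ]]
```

```bash
python3 -m handwheel '[{"translation":[0,0,0],"twist":-0.75},{"translation":[0,0,0],"twist":-0.75},{"translation":[0,0,0],"twist":-0.75},{"translation":[-0.9,-0.95,0],"twist":0},{"translation":[-0.9,-0.95,0],"twist":0},{"translation":[-0.9,-0.95,0],"twist":0},{"translation":[-0.9,-0.95,0],"twist":0},{"translation":[-0.9,-0.95,0],"twist":0}]' 0
python3 -m handwheel '[{"translation":[-0.9,-0.95,0],"twist":0},{"translation":[-0.9,-0.95,0],"twist":0},{"translation":[-0.9,-0.95,0],"twist":0},{"translation":[-0.9,-0.95,0],"twist":0},{"translation":[-0.9,-0.95,0],"twist":0},{"translation":[-0.9,-0.95,0],"twist":0},{"translation":[0,0,0],"twist":0},{"translation":[0,0,0],"twist":0}]'
python3 - <<'E'
from h import *
c=calibration('wrist');im=snapshot('wrist');cv2.imwrite('pics/w1.png',im);np.save('w1.npy',c['pose']);go([440,285,200])
E
```

```text
clock: 0.82
position: [280.4, 464.5, 235.8]
tcp_rot: [-3.141, -0.0, -3.138]
ft_force: [0.4, 0.5, 0.3]
gripper_width: 40.7
gripper_force: 0.0
clock: 1.48
position: [443.3, 294.0, 235.7]
tcp_rot: [-3.141, -0.0, 3.141]
ft_force: [-0.4, 0.7, 0.8]
gripper_width: 0.7
gripper_force: 0.0
units [ 0.07 -0.33  1.19] tcp [442.2 295.  235.7] rot [-3.142e+00 -1.000e-03 -3.141e+00] t 1.5333
```

View pics/w1.png

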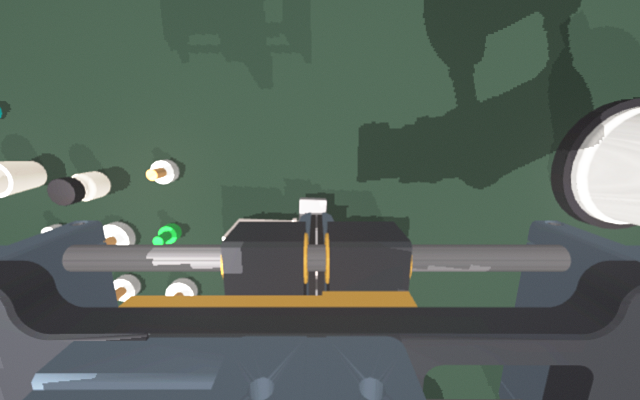

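The tab pad shows at (313,206) and the gripper hides the case. I'll move beyond the case so it appears in the free upper part of the wrist picture.

```bash
python3 -m handwheel '[{"translation":[-1,0,-0.3],"twist":0},{"translation":[-1,0,-0.3],"twist":0},{"translation":[-1,0,-0.3],"twist":0},{"translation":[-1,0,-0.3],"twist":0},{"translation":[-1,0,-0.3],"twist":0},{"translation":[-1,0,0],"twist":0},{"translation":[-1,0,0],"twist":0},{"translation":[0,0,0],"twist":0}]'
python3 - <<'E'
from h import *
c=calibration('wrist');im=snapshot('wrist');cv2.imwrite('pics/w2.png',im);np.save('w2.npy',c['pose']);go([440,285,200])
E
```

```text
clock: 2.2
position: [655.2, 297.1, 279.8]
tcp_rot: [-3.142, 0.001, -3.139]
ft_force: [1.2, 0.9, -0.5]
gripper_width: 0.3
gripper_force: 0.0
units [ 7.1  -0.38  2.66] tcp [653.  297.2 279.7] rot [-3.141e+00 -1.000e-03 -3.138e+00] t 2.25
```

View pics/w2.png

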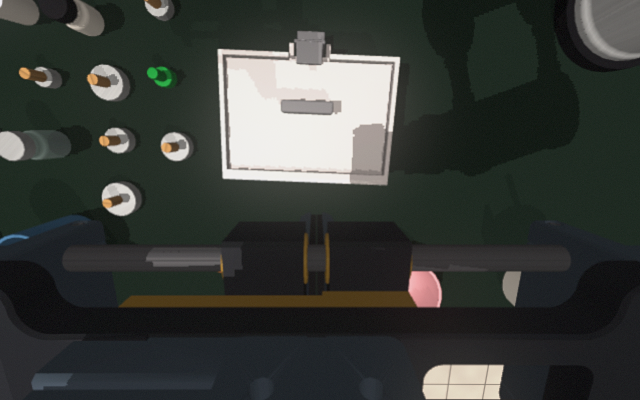

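The case top's corners are near (219,50), (399,58), (388,185) and (222,178); the tab is at (310,48) and the rib at (307,106).

```bash
cat > case.py <<'E'
from h import *
c=calibration('wrist');c['pose']=np.load('w2.npy');im=cv2.imread('pics/w2.png')
g=im.min(2); m=((g>95)*255).astype('uint8'); m[:,:205]=0;m[:,410:]=0;m[195:]=0
m=cv2.morphologyEx(m,cv2.MORPH_OPEN,np.ones((3,3)))
k=max(cv2.findContours(m,0,1)[0],key=cv2.contourArea)[:,0]
def line(sel):
    p=onz(c,k[sel].astype(float),74)[:,:2]; vx,vy,x,y=cv2.fitLine(p.astype('float32'),cv2.DIST_HUBER,0,.01,.01).ravel(); return vx,vy,x,y
u,v=k.T
L=line((u<232)&(v>62)&(v<168));Rr=line((u>380)&(v>70)&(v<172));F=line((v<66)&(((u>232)&(u<280))|((u>338)&(u<385))));B=line((v>165)&(u>235)&(u<375))
for n,l in zip('LRFB',(L,Rr,F,B)):print(n,np.round(l,3),'deg',np.degrees(np.arctan2(l[1],l[0])).round(2))
X=lambda a,b:np.array(a[2:])+np.linalg.solve(np.c_[a[:2],-np.array(b[:2])],np.array(b[2:])-a[2:])[0]*np.array(a[:2])
C=np.array([X(F,L),X(F,Rr),X(B,Rr),X(B,L)]);print(C.round(1),'centre',C.mean(0).round(1))
print('sides',[np.linalg.norm(C[i]-C[(i+1)%4]).round(1) for i in range(4)])
print('rib top',onz(c,[(281,101),(333,101),(333,112),(281,113)],92).round(1), 'pad px?',onz(c,[(299,41),(325,41)],27).round(1))
for w in wood(im,c,40): print(*w)
E
python3 case.py
```

```text
L [ 9.99000e-01 -3.80000e-02  5.80681e+02  1.79570e+02] deg -2.16
R [ 9.99000e-01 -4.30000e-02  5.74932e+02  3.90340e+02] deg -2.44
F [3.70000e-02 9.99000e-01 4.98556e+02 2.87572e+02] deg 87.89
B [3.70000e-02 9.99000e-01 6.48924e+02 2.82771e+02] deg 87.89
[[494.7 182.8]
 [502.5 393.4]
 [652.8 387. ]
 [645.  177.1]] centre [573.7 285.1]
sides [np.float32(210.8), np.float32(150.4), np.float32(210.0), np.float32(150.4)]
rib top [[553.2 256.8  92. ]
 [553.1 315.9  92. ]
 [565.  316.1  92. ]
 [566.3 256.4  92. ]] pad px? [[472.9 274.4  27. ]
 [472.8 308.1  27. ]]
[149.    2.6] 18 [435.1  93.4  40. ]
[24.4 72.7] 118 [514.7 -76.7  40. ]
[92.2 78.9] 106 [521.6   8.3  40. ]
[104.  140.7] 101 [599.4   9.7  40. ]
[166.3 147.2] 86 [607.8  92.8  40. ]
[107. 203.] 81 [686.4  -1.4  40. ]
[305.  260.1] 112 [774.4 280.6  40. ]
[327.1 260. ] 100 [774.1 313.8  40. ]
[220.9 265.2] 45 [783.  153.4  40. ]
[410.4 272. ] 13 [793.6 440.6  40. ]
[412.3 299.2] 16 [840.2 447.4  40. ]
```

```bash
python3 -m handwheel '[{"translation":[0,0,0],"twist":0.35},{"translation":[1,-0.1,0],"twist":0},{"translation":[1,-0.1,0],"twist":0},{"translation":[1,-0.1,0],"twist":0},{"translation":[1,-0.1,0],"twist":0},{"translation":[1,-0.1,0],"twist":0},{"translation":[1,0,0],"twist":0},{"translation":[1,0,0],"twist":0}]' 0 60
python3 -m handwheel '[{"translation":[0.42,0,0.8],"twist":0},{"translation":[0,0,1],"twist":0},{"translation":[0,0,1],"twist":0},{"translation":[0,0,1],"twist":0},{"translation":[0,0,1],"twist":0},{"translation":[0,0,1],"twist":0},{"translation":[0,0,0],"twist":0},{"translation":[0,0,0],"twist":0}]'
python3 -c "
from h import *
go([436,290.4,38])"
```

```text
clock: 2.92
position: [438.4, 288.7, 280.9]
tcp_rot: [-3.142, -0.001, 3.109]
ft_force: [-0.3, 1.1, -0.4]
gripper_width: 0.7
gripper_force: 0.0
clock: 3.58
position: [427.2, 288.8, 106.7]
tcp_rot: [-3.14, -0.003, 3.109]
ft_force: [1.0, -0.5, -0.2]
gripper_width: 0.5
gripper_force: 0.0
units [-0.3   0.07  2.29] tcp [427.2 288.8 106.7] rot [-3.140e+00 -3.000e-03  3.109e+00] t 3.5833
```

```bash
python3 -m handwheel '[{"translation":[0,0.05,0.8],"twist":0},{"translation":[0,0,0.8],"twist":0},{"translation":[0,0,0.7],"twist":0},{"translation":[-0.3,0,0],"twist":0},{"translation":[-0.2,0,0],"twist":0},{"translation":[0,0,0],"twist":0}]'
python3 -m handwheel '[{"translation":[-0.1,0,0],"twist":0},{"translation":[-0.1,0,0],"twist":0},{"translation":[0,0,0],"twist":0}]'
python3 -m handwheel '[{"translation":[-0.06,0,0],"twist":0},{"translation":[-0.06,0,0],"twist":0},{"translation":[0,0,0],"twist":0}]'

```

```text
clock: 4.08
position: [444.6, 289.9, 39.6]
tcp_rot: [3.141, -0.001, 3.107]
ft_force: [-7.9, 0.5, -4.3]
gripper_width: 0.3
gripper_force: 3.9
clock: 4.33
position: [447.1, 288.7, 38.8]
tcp_rot: [-3.139, -0.007, 3.107]
ft_force: [-19.4, 3.4, -12.4]
gripper_width: 0.2
gripper_force: 9.2
clock: 4.58
position: [449.8, 288.1, 38.5]
tcp_rot: [-3.138, -0.008, 3.108]
ft_force: [-19.4, 2.1, -13.8]
gripper_width: 0.5
gripper_force: 10.0
```

```bash
python3 -m handwheel '[{"translation":[-0.05,0,0],"twist":0},{"translation":[0,0,0],"twist":0}]'
python3 - <<'E'
from h import *
a=snapshot('side');b=cv2.imread('pics/side0.png')
cv2.imwrite('pics/tab.png',cv2.resize(np.hstack([b[220:395,160:350],a[220:395,160:350]]),None,fx=2,fy=2))
E
```

```text
clock: 4.75
position: [451.8, 288.2, 38.7]
tcp_rot: [-3.139, -0.007, 3.108]
ft_force: [-18.0, 0.2, -13.3]
gripper_width: 0.4
gripper_force: 9.0
```

View pics/tab.png

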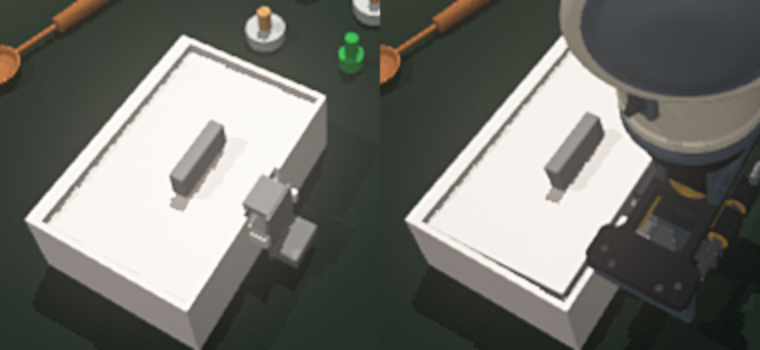

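The cover's near edge has risen: a shadow gap shows at (500,275) in the crop. I'll retreat, then go over the rib.

```bash
python3 -m handwheel '[{"translation":[0.6,0,0],"twist":0},{"translation":[0,0,-1],"twist":0},{"translation":[0,0,-1],"twist":0},{"translation":[0,0,-1],"twist":0},{"translation":[0,0,-1],"twist":0},{"translation":[-0.9,0,-0.8],"twist":0},{"translation":[-1,0,0],"twist":0},{"translation":[-1,0,0],"twist":0}]' 100
python3 -m handwheel '[{"translation":[-1,0,0],"twist":0},{"translation":[-0.3,0,0],"twist":0},{"translation":[0,0,0],"twist":0},{"translation":[0,0,0],"twist":0}]'
python3 - <<'E'
from h import *
go([561.1,285.6,103])
im=snapshot('side');cv2.imwrite('pics/a.png',cv2.resize(im[180:395,160:400],None,fx=2,fy=2))
E
```

```text
clock: 5.47
position: [526.9, 287.5, 187.7]
tcp_rot: [3.138, 0.007, 3.108]
ft_force: [0.4, -0.0, -0.8]
gripper_width: 50.9
gripper_force: 0.0
clock: 5.8
position: [563.2, 285.5, 183.6]
tcp_rot: [3.141, 0.001, 3.107]
ft_force: [-0.3, 0.1, -0.8]
gripper_width: 77.5
gripper_force: 0.0
units [ 0.07 -0.    2.69] tcp [563.2 285.5 183.6] rot [3.141e+00 1.000e-03 3.107e+00] t 5.8
```

View pics/a.png

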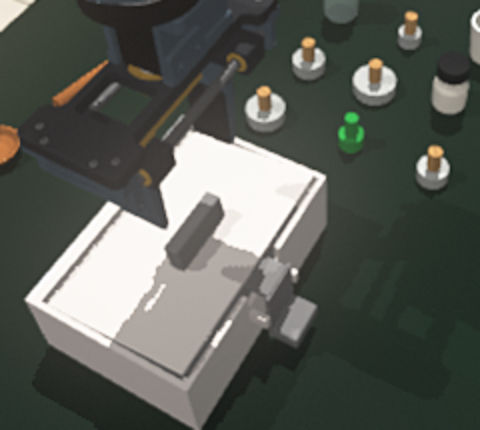

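The cover stays ajar, with a gap at the near edge around (185,370). Descending to grip the rib by its ends, so the cover can pivot in the fingers.

```bash
python3 -m handwheel '[{"translation":[0.05,0,0.8],"twist":0},{"translation":[0,0,0.8],"twist":0},{"translation":[0,0,0.6],"twist":0},{"translation":[0,0,0.4],"twist":0},{"translation":[0,0,0.08],"twist":0},{"translation":[0,0,0],"twist":0},{"translation":[0,0,0],"twist":0}]' 100 25
python3 -m handwheel '[{"translation":[0,0,0],"twist":0},{"translation":[0,0,0],"twist":0},{"translation":[0,0,0],"twist":0},{"translation":[0,0,0],"twist":0},{"translation":[0,0,0],"twist":0},{"translation":[0,0,0],"twist":0}]' 40 25
```

```text
clock: 6.43
position: [561.8, 286.0, 102.7]
tcp_rot: [3.141, 0.001, 3.108]
ft_force: [0.1, 0.7, 0.9]
gripper_width: 91.4
gripper_force: 0.0
clock: 6.93
position: [561.8, 285.6, 101.7]
tcp_rot: [3.142, 0.0, 3.108]
ft_force: [0.7, -0.5, 1.6]
gripper_width: 60.1
gripper_force: 25.0
```

```bash
python3 -m handwheel '[{"translation":[-0.03,0,-0.1],"twist":0},{"translation":[-0.03,0,-0.1],"twist":0},{"translation":[-0.04,0,-0.1],"twist":0},{"translation":[-0.04,0,-0.1],"twist":0},{"translation":[0,0,0],"twist":0}]'
python3 -m handwheel '[{"translation":[0.12,0,-0.03],"twist":0},{"translation":[0.12,0,-0.03],"twist":0},{"translation":[0.12,0,-0.03],"twist":0},{"translation":[0.12,0,-0.03],"twist":0},{"translation":[0.05,0,-0.01],"twist":0},{"translation":[0,0,0],"twist":0}]'
python3 - <<'E'
from h import *
im=snapshot('side');cv2.imwrite('pics/b.png',cv2.resize(im[180:395,160:400],None,fx=2,fy=2))
E
```

```text
clock: 7.35
position: [566.1, 285.5, 114.1]
tcp_rot: [3.142, 0.0, 3.108]
ft_force: [-0.2, -1.1, -3.2]
gripper_width: 59.2
gripper_force: 25.0
clock: 7.85
position: [549.5, 286.1, 117.6]
tcp_rot: [3.142, -0.0, 3.108]
ft_force: [0.2, -0.8, -1.6]
gripper_width: 59.9
gripper_force: 25.0
```

View pics/b.png

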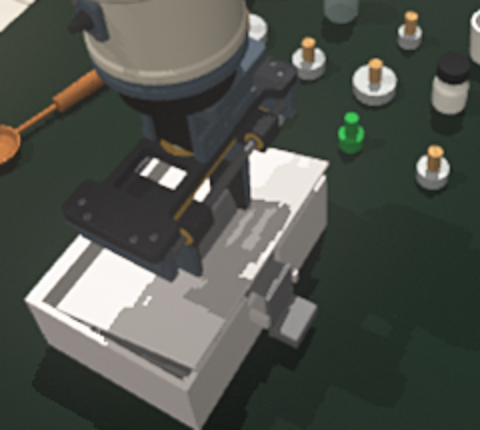

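The cover is tilted, its far edge is clear of the lip, and the wrist carries its weight (1.6 N). Lifting it out.

```bash
python3 -m handwheel '[{"translation":[0,0,-0.3],"twist":0},{"translation":[0,0,-0.4],"twist":0},{"translation":[0,0,-0.6],"twist":0},{"translation":[0,0,-0.8],"twist":0},{"translation":[0,0,-0.8],"twist":0},{"translation":[0,0,-0.6],"twist":0},{"translation":[0,0,0],"twist":0}]' 40 40
python3 - <<'E'
from h import *
go([563,-298,200])
for n,box in (('scene',(140,145,260,220)),('side',(330,108,425,180))):
    c=calibration(n);im=cv2.imread(f'pics/{n}0.png');m=np.zeros(im.shape[:2],'uint8');x0,y0,x1,y1=box
    m[y0:y1,x0:x1]=((im.min(2)[y0:y1,x0:x1]>70)*255);m=cv2.morphologyEx(m,cv2.MORPH_CLOSE,np.ones((5,5)))
    k=max(cv2.findContours(m,0,1)[0],key=cv2.contourArea)
    print(n,cv2.minAreaRect(onz(c,k[:,0].astype(float),5)[:,:2].astype('float32')))
im=snapshot('scene');cv2.imwrite('pics/c.png',im)
E
```

```text
clock: 8.48
position: [551.8, 286.7, 227.0]
tcp_rot: [3.139, 0.006, 3.108]
ft_force: [0.0, -0.3, -0.4]
gripper_width: 59.6
gripper_force: 40.0
units [ -1.03 -19.47   0.86] tcp [551.8 286.7 227. ] rot [3.139 0.006 3.108] t 8.4833
scene ((564.1192016601562, -296.8036804199219), (183.841796875, 241.08407592773438), 15.073777198791504)
side ((569.23779296875, -273.42669677734375), (204.11209106445312, 295.7935791015625), 14.952595710754395)
```

View pics/c.png

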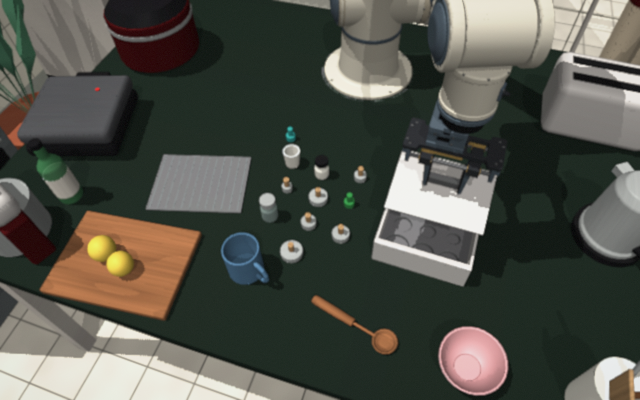

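The cover hangs in the gripper, its near edge up, and the pockets are visible. The mat's centre is (564,-298) at 15°. Carrying the cover over.

```bash
python3 -m handwheel '[{"translation":[0,-0.5,0],"twist":0},{"translation":[0,-0.8,0],"twist":0},{"translation":[-0.05,-1,0],"twist":0},{"translation":[-0.05,-1,0],"twist":0},{"translation":[-0.05,-1,0],"twist":0},{"translation":[-0.05,-1,0],"twist":0},{"translation":[-0.05,-1,0],"twist":0},{"translation":[-0.05,-1,0],"twist":0}]'
python3 -m handwheel '[{"translation":[-0.05,-1,0],"twist":0},{"translation":[-0.05,-1,0],"twist":0},{"translation":[-0.05,-1,0],"twist":0},{"translation":[-0.05,-1,0],"twist":0},{"translation":[-0.05,-1,0],"twist":0},{"translation":[0,-1,0],"twist":0},{"translation":[0,-1,0],"twist":0},{"translation":[0,-1,0],"twist":0}]'
python3 -m handwheel '[{"translation":[0,-1,0],"twist":0},{"translation":[0,-0.8,0],"twist":-0.4},{"translation":[0,-0.5,0],"twist":-0.8},{"translation":[0,-0.3,0],"twist":-0.8},{"translation":[0,0,0],"twist":-0.6},{"translation":[0,0,0],"twist":-0.22},{"translation":[0,0,0],"twist":0},{"translation":[0,0,0],"twist":0}]'
python3 - <<'E'
from h import *
go([549.5,-302,130])
im=snapshot('scene');cv2.imwrite('pics/d.png',im[100:330,60:420])
E
```

```text
clock: 9.2
position: [550.5, 64.9, 221.3]
tcp_rot: [-3.141, -0.002, 3.108]
ft_force: [0.6, 0.2, -2.0]
gripper_width: 59.7
gripper_force: 40.0
clock: 9.87
position: [549.7, -175.0, 221.2]
tcp_rot: [3.141, -0.002, 3.108]
ft_force: [-0.2, 1.0, -0.7]
gripper_width: 59.4
gripper_force: 40.0
clock: 10.53
position: [549.6, -250.9, 221.8]
tcp_rot: [3.141, -0.001, -2.882]
ft_force: [0.3, 0.2, -1.5]
gripper_width: 59.5
gripper_force: 40.0
units [ 0.44 -1.65  3.06] tcp [ 549.6 -250.9  221.8] rot [ 3.141e+00 -1.000e-03 -2.882e+00] t 10.5333
```

View pics/d.png

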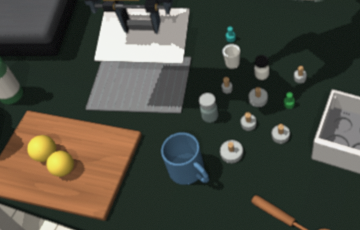

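```bash
python3 -m handwheel '[{"translation":[0.1,-0.8,0],"twist":0},{"translation":[0.12,-0.85,0.4],"twist":0.05},{"translation":[0,0,0.9],"twist":0.05},{"translation":[0,0,1],"twist":0},{"translation":[0,0,1],"twist":0},{"translation":[0,0,0.9],"twist":0},{"translation":[0,0,0.6],"twist":0},{"translation":[0,0,0.4],"twist":0}]'
python3 -m handwheel '[{"translation":[0,0,0.1],"twist":0},{"translation":[0,0,0],"twist":0},{"translation":[0,0,0],"twist":0}]'
python3 -m handwheel '[{"translation":[0.04,0,0.12],"twist":0},{"translation":[0.04,0,0.12],"twist":0},{"translation":[0.04,0,0.12],"twist":0},{"translation":[0,0,0],"twist":0}]' 40 20
```

```text
clock: 11.25
position: [555.6, -299.8, 64.2]
tcp_rot: [3.14, -0.002, -2.891]
ft_force: [0.8, 0.4, -1.1]
gripper_width: 59.6
gripper_force: 40.0
clock: 11.5
position: [557.1, -301.0, 64.4]
tcp_rot: [-3.141, 0.001, -2.891]
ft_force: [0.5, 0.3, -0.9]
gripper_width: 59.7
gripper_force: 40.0
clock: 11.83
position: [552.8, -301.8, 52.4]
tcp_rot: [-3.141, 0.0, -2.891]
ft_force: [-0.5, -0.7, 0.7]
gripper_width: 59.8
gripper_force: 20.0
```

```bash
python3 -m handwheel '[{"translation":[0.04,0,0.12],"twist":0},{"translation":[0.04,0,0.12],"twist":0},{"translation":[0.03,0,0.1],"twist":0},{"translation":[0,0,0.05],"twist":0},{"translation":[0,0,0],"twist":0}]' 40 10
python3 -m handwheel '[{"translation":[0,0,0.05],"twist":0},{"translation":[0,0,0.05],"twist":0},{"translation":[0,0,0],"twist":0}]' 40 5
```

```text
clock: 12.25
position: [549.5, -302.3, 40.4]
tcp_rot: [3.141, -0.001, -2.891]
ft_force: [-0.8, 0.1, -0.6]
gripper_width: 59.7
gripper_force: 10.0
clock: 12.5
position: [549.8, -302.3, 37.6]
tcp_rot: [3.141, -0.0, -2.891]
ft_force: [0.1, 1.3, -1.1]
gripper_width: 60.1
gripper_force: 5.0
```

```bash
python3 -m handwheel '[{"translation":[0,0,0.05],"twist":0},{"translation":[0,0,0.05],"twist":0},{"translation":[0,0,0],"twist":0}]' 40 5
python3 -m handwheel '[{"translation":[0,0,0],"twist":0},{"translation":[0,0,0],"twist":0},{"translation":[0,0,0],"twist":0},{"translation":[0,0,0],"twist":0},{"translation":[0,0,0],"twist":0}]' 100
python3 -m handwheel '[{"translation":[0,0,-0.4],"twist":0},{"translation":[0,0,-1],"twist":0},{"translation":[0,0,-1],"twist":0},{"translation":[0,0,-1],"twist":0},{"translation":[0,0,-1],"twist":0},{"translation":[0,0,-1],"twist":0},{"translation":[0,0,-1],"twist":0},{"translation":[0,0,0],"twist":0}]'
python3 - <<'E'
from h import *
go([549.5,-302,130])
im=snapshot('scene');cv2.imwrite('pics/e.png',cv2.resize(im[100:300,100:500],None,fx=2,fy=2));cv2.imwrite('pics/scene1.png',im)
E
```

```text
clock: 12.75
position: [549.9, -302.4, 34.8]
tcp_rot: [-3.142, 0.0, -2.891]
ft_force: [0.5, -0.7, -1.0]
gripper_width: 60.0
gripper_force: 5.0
clock: 13.17
position: [549.8, -302.4, 34.9]
tcp_rot: [-3.142, -0.0, -2.891]
ft_force: [0.4, -1.5, 0.3]
gripper_width: 89.6
gripper_force: 0.0
clock: 13.83
position: [551.8, -303.7, 234.0]
tcp_rot: [-3.135, 0.006, -2.89]
ft_force: [0.8, 0.0, 0.3]
gripper_width: 91.2
gripper_force: 0.0
units [0.08 0.1  3.47] tcp [ 551.8 -303.7  234. ] rot [-3.135  0.006 -2.89 ] t 13.8333
```

View pics/e.png

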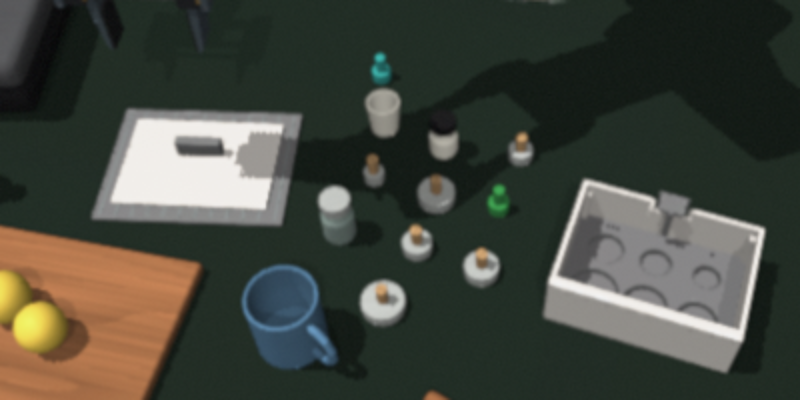

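The cover lies flat on the mat, rib up, and the pockets can be seen. Next is a wrist view covering the stamps and pockets together.

```bash
python3 -m handwheel '[{"translation":[0,0,-0.5],"twist":0.8},{"translation":[0,0,-0.5],"twist":0.8},{"translation":[0,0,-0.5],"twist":0.8},{"translation":[-0.3,1,0],"twist":0},{"translation":[-0.3,1,0],"twist":0},{"translation":[-0.3,1,0],"twist":0},{"translation":[-0.3,1,0],"twist":0},{"translation":[-0.3,1,0],"twist":0}]'
python3 -m handwheel '[{"translation":[-0.3,1,0],"twist":0},{"translation":[-0.3,1,0],"twist":0},{"translation":[-0.3,1,0],"twist":0},{"translation":[-0.3,1,0],"twist":0},{"translation":[-0.3,1,0],"twist":0},{"translation":[-0.3,1,0],"twist":0},{"translation":[-0.3,1,0],"twist":0},{"translation":[0,1,0],"twist":0}]'
python3 -m handwheel '[{"translation":[0,1,0],"twist":0},{"translation":[0,1,0],"twist":0},{"translation":[0,0,0],"twist":0},{"translation":[0,0,0],"twist":0},{"translation":[0,0,0],"twist":0}]'
python3 - <<'E'
from h import *
c=calibration('wrist');im=snapshot('wrist');cv2.imwrite('pics/w3.png',im);np.save('w3.npy',c['pose']);go([0,0,0])
for w in wood(im,c,40): print(*w)
E
```

```text
clock: 14.55
position: [594.5, -150.9, 271.6]
tcp_rot: [3.141, -0.001, 3.141]
ft_force: [0.8, -0.4, 0.2]
gripper_width: 91.1
gripper_force: 0.0
clock: 15.22
position: [658.5, 89.0, 271.2]
tcp_rot: [-3.142, -0.001, 3.141]
ft_force: [0.6, -0.3, 0.2]
gripper_width: 91.1
gripper_force: 0.0
clock: 15.63
position: [657.6, 147.1, 271.5]
tcp_rot: [-3.141, -0.001, 3.142]
ft_force: [0.7, -1.5, -0.1]
gripper_width: 91.3
gripper_force: 0.0
units [21.91 -4.9   9.07] tcp [657.7 146.6 271.7] rot [-3.141e+00 -1.000e-03  3.141e+00] t 15.6833
[271.    1.3] 30 [438.2  93.4  40. ]
[141.4  72.3] 206 [516.4 -72.4  40. ]
[209.   78.2] 144 [523.2  11.8  40. ]
[215.1 139.7] 115 [599.   12.9  40. ]
[276.  146.3] 90 [607.7  93.5  40. ]
[212.4 202. ] 106 [684.1   1.9  40. ]
[ 30.4 225.8] 1519 [ 718.8 -259.7   40. ]
[144.  259.2] 307 [ 770.6 -106.    40. ]
[488.2 259.6] 302 [771.6 399.6  40. ]
[455.8 395.6] 32 [1017.9  380.3   40. ]
[447.9 396.8] 17 [1020.6  367.4   40. ]
```

View pics/w3.png

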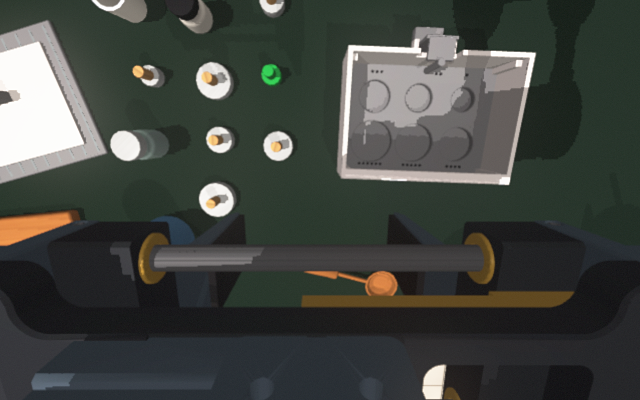

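```bash
cat > st.py <<'E'
from h import *
def discs(tag,name,z=16):
    c=calibration('wrist');c['pose']=np.load(tag+'.npy');im=cv2.imread(f'pics/{tag}.png') if name is None else name
    hsv=cv2.cvtColor(im,cv2.COLOR_BGR2HSV)
    big=cv2.resize(im,None,fx=4,fy=4,interpolation=cv2.INTER_CUBIC)
    h=cv2.cvtColor(big,cv2.COLOR_BGR2HSV)
    m=cv2.inRange(h,(0,0,105),(180,70,255))|cv2.inRange(h,(5,71,90),(22,255,255))
    for k in cv2.findContours(m,0,1)[0]:
        a=cv2.contourArea(k)/16
        if not 150<a<3500: continue
        p=onz(c,(k[:,0]-1.5)/4.,z)[:,:2]
        r=cv2.minAreaRect(p.astype('float32'))
        o=cv2.boundingRect(k)
        print(tag,'px',np.array(o)//4,'c',np.round(r[0],1),'dim',np.round(r[1],1))
if __name__=='__main__':
    discs('w3',None);discs('w1',None)
    c=calibration('wrist');c['pose']=np.load('w3.npy')
    P=onz(c,[(462,98),(418,97),(376,97),(455,144),(413,143),(374,142)],16)[:,:2]
    th=np.radians(-2.25);r=np.array([[np.cos(th),np.sin(th)],[-np.sin(th),np.cos(th)]])
    print(((P-[573.7,285.1])@r.T).round(1))
E
python3 st.py
python3 - <<'E'
import cv2;im=cv2.imread('pics/w3.png');cv2.imwrite('pics/w3c.png',cv2.resize(im[25:190,335:540],(800,644)[:2] if 0 else None,fx=3.6,fy=3.6,interpolation=cv2.INTER_CUBIC))
E
```

```text
w3 px [ 31 375  38  14] c [1013.7 -318.8] dim [67.7 30.3]
w3 px [422 364  24  35] c [1015.5  352. ] dim [75.7 38. ]
w3 px [154 255  98  11] c [784.1 -30.5] dim [ 18.3 154.2]
w3 px [476 234  18  49] c [780.8 411.3] dim [85.7 25.7]
w3 px [138 234  17  49] c [ 780.3 -118.3] dim [25.2 85.8]
w3 px [  0 211  73  35] c [ 721.3 -284.3] dim [ 42.1 129.8]
w3 px [198 182  35  34] c [686.4  -1.4] dim [52.  52.6]
w3 px [263 130  30  30] c [608.   92.3] dim [41.8 41.9]
w3 px [109 130  31  31] c [ 607.7 -123.7] dim [43.1 43.4]
w3 px [205 126  26  27] c [599.4   9.4] dim [37.  37.1]
w3 px [132  64  27  21] c [512.3 -79.9] dim [35.3 26.9]
w3 px [195  61  35  37] c [521.7   8.3] dim [47.4 46.9]
w3 px [259   0  25  15] c [435.2  90.2] dim [31.6 17. ]
w3 px [179   0  32  33] c [449.2  -4.5] dim [32.7 37.6]
w3 px [91  0 55 22] c [ 439.5 -103. ] dim [25.3 67.9]
w1 px [427 365  68  33] c [763.7 526.4] dim [ 64.7 115.2]
w1 px [ 99 220  37  26] c [511.1  16.3] dim [52.  38.2]
w1 px [187  33  33  12] c [268.1 160.2] dim [39.1 12.6]
w1 px [266  33  23  12] c [268.  247.9] dim [13.  27.4]
w1 px [578   0  62  43] c [242.9 640.4] dim [87.3 40.4]
w1 px [263   0  19  23] c [238.8 243.7] dim [22.  23.6]
[[-31.6  59.5]
 [-30.7  -0.5]
 [-28.5 -57.6]
 [ 29.9  59.5]
 [ 30.7   0.1]
 [ 31.4 -55.1]]
```

View pics/w3c.png

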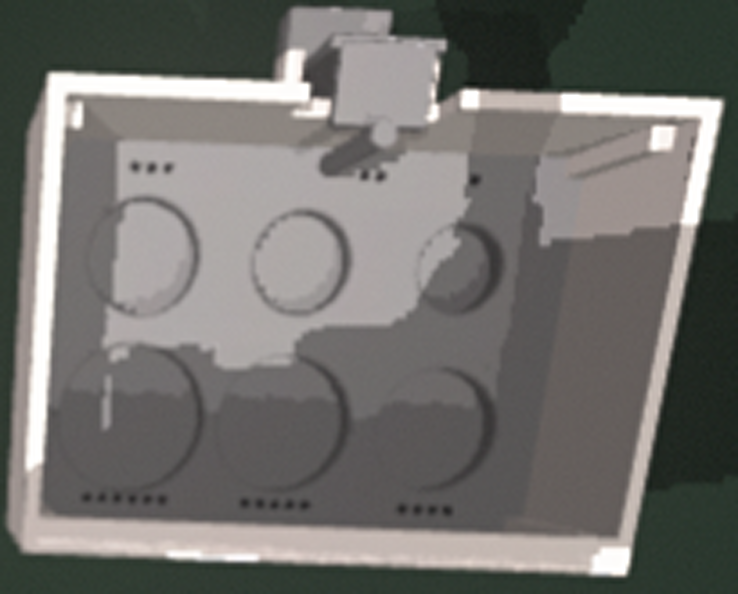

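Disc widths identify the stamps:

| Stamp | Approx. position |
|---|---|
| 1 | (514,-79) |
| 2 | (428,90) |
| 3 | (599,9) |
| 4 | (608,92) |
| 5 | (522,8) |
| 6 | (686,-1) |

The dots confirm pocket 1 is front row at +y, and pocket 6 is far row at -y. For each stamp I'll take a close wrist view before picking.

```bash
cat >> h.py <<'E'
def disc(near,off=(0,0),z=16,save=None):
    """near-vertical wrist view: disc centre at z (xy), and handle-top by wood"""
    c=calibration('wrist');im=snapshot('wrist')
    if save: cv2.imwrite(save,im)
    big=cv2.resize(im,None,fx=3,fy=3,interpolation=cv2.INTER_CUBIC);h=cv2.cvtColor(big,cv2.COLOR_BGR2HSV)
    m=cv2.inRange(h,(0,0,105),(180,70,255))|cv2.inRange(h,(5,71,70),(22,255,255))
    best=None
    for k in cv2.findContours(m,0,1)[0]:
        if cv2.contourArea(k)<1000: continue
        p=onz(c,(k[:,0]-1.)/3,z)[:,:2].astype('float32'); r=cv2.minAreaRect(p)
        d=np.hypot(*(np.array(r[0])-near))
        if best is None or d<best[0]: best=(d,np.round(r[0],1),np.round(r[1],1))
    print('disc',best,'wood',[tuple(w[1:]) for w in wood(im,c,38) if np.hypot(*(w[2][:2]-near))<25])
    return best
E
python3 -m handwheel '[{"translation":[0.2,-1,0.4],"twist":0},{"translation":[0.2,-1,0.5],"twist":0},{"translation":[0.2,-1,0.5],"twist":0},{"translation":[0.2,-1,0.5],"twist":0},{"translation":[0.2,-1,0.5],"twist":0},{"translation":[0.2,-1,0.5],"twist":0},{"translation":[0.3,-1,0.5],"twist":0},{"translation":[0.2,-0.5,0.4],"twist":0}]' 33 15
python3 -m handwheel '[{"translation":[0,0,0],"twist":0},{"translation":[0,0,0],"twist":0},{"translation":[0,0,0],"twist":0}]'
python3 - <<'E'
from h import *
disc((515,-79),save='pics/p1.png');go([515,-79,41])
c=calibration('wrist')
E
```

```text
clock: 16.35
position: [605.4, -81.7, 156.9]
tcp_rot: [-3.141, -0.001, 3.138]
ft_force: [0.6, -0.6, 0.1]
gripper_width: 40.6
gripper_force: 0.0
clock: 16.6
position: [607.1, -77.7, 158.5]
tcp_rot: [3.142, 0.001, 3.14]
ft_force: [-0.0, -0.1, -0.2]
gripper_width: 30.3
gripper_force: 0.0
disc (np.float64(1.9329140711843826), array([515.6, -77.2]), array([25.9, 25.1])) wood [(np.int32(193), array([515.6, -76.7,  38. ]))]
units [ 3.08 -0.06  3.92] tcp [607.4 -77.2 158.6] rot [-3.142e+00  1.000e-03  3.141e+00] t 16.65
```

```bash
python3 -m handwheel '[{"translation":[0.9,0,0],"twist":0},{"translation":[1,0,0.3],"twist":0},{"translation":[0.9,0,0.9],"twist":0},{"translation":[0.26,0,1],"twist":0},{"translation":[0,0,0.9],"twist":0},{"translation":[0,0,0.6],"twist":0},{"translation":[0,0,0.2],"twist":0},{"translation":[0,0,0],"twist":0}]'
python3 -c "
from h import *
go([515.6,-77.0,41])"
```

```text
clock: 17.32
position: [515.1, -76.8, 40.3]
tcp_rot: [3.141, -0.001, -3.141]
ft_force: [-0.6, 0.5, 0.3]
gripper_width: 30.1
gripper_force: 0.0
units [-0.02 -0.01 -0.02] tcp [515.1 -76.8  40.3] rot [ 3.141e+00 -1.000e-03 -3.141e+00] t 17.3167
```

```bash
python3 -m handwheel '[{"translation":[0,0,0],"twist":0},{"translation":[0,0,0],"twist":0},{"translation":[0,0,0],"twist":0},{"translation":[0,0,0],"twist":0}]' 0 25
python3 -m handwheel '[{"translation":[0,0,0],"twist":0},{"translation":[0,0,0],"twist":0},{"translation":[0,0,0],"twist":0},{"translation":[0,0,-1],"twist":0},{"translation":[0,0,-1],"twist":0},{"translation":[-1,0,-1],"twist":0},{"translation":[-1,0,-0.9],"twist":0},{"translation":[-1,0,0],"twist":0}]' 33
python3 -m handwheel '[{"translation":[0,0,0],"twist":0},{"translation":[0,0,0],"twist":0},{"translation":[0,0,0],"twist":0}]'
python3 - <<'E'
from h import *
b=disc((515,-77));go([b[1][0],b[1][1],41])
E
```

```text
clock: 17.65
position: [515.9, -77.5, 42.0]
tcp_rot: [-3.141, 0.002, 3.141]
ft_force: [-0.5, 1.8, 9.0]
gripper_width: 13.0
gripper_force: 25.0
clock: 18.32
position: [607.7, -77.9, 163.3]
tcp_rot: [-3.14, 0.007, 3.141]
ft_force: [1.8, -1.0, 2.0]
gripper_width: 30.2
gripper_force: 0.0
clock: 18.57
position: [603.6, -77.3, 156.8]
tcp_rot: [3.141, -0.002, 3.141]
ft_force: [-1.0, 0.5, 0.2]
gripper_width: 30.1
gripper_force: 0.0
disc (np.float64(0.8135964019412844), array([515.3, -77.8]), array([25.1, 25.8])) wood [(np.int32(191), array([515.4, -77.4,  38. ]))]
units [ 2.93 -0.02  3.86] tcp [603.3 -77.3 156.8] rot [ 3.141e+00 -2.000e-03  3.141e+00] t 18.6167
```

The wrist measurement agrees with the gripped position to under 0.5 mm. Picking stamp 1.

```bash
python3 -m handwheel '[{"translation":[0.9,0,0],"twist":0},{"translation":[1,0,0.3],"twist":0},{"translation":[0.8,0,0.9],"twist":0},{"translation":[0.23,-0.01,1],"twist":0},{"translation":[0,0,0.9],"twist":0},{"translation":[0,0,0.5],"twist":0},{"translation":[0,0,0.22],"twist":0},{"translation":[0,0,0],"twist":0}]'
python3 -m handwheel '[{"translation":[0,0,0],"twist":0},{"translation":[0,0,0],"twist":0},{"translation":[0,0,0],"twist":0},{"translation":[0,0,0],"twist":0}]' 0 30
python3 -m handwheel '[{"translation":[0,0,-0.4],"twist":0},{"translation":[0,0,-0.8],"twist":0},{"translation":[0,0,-1],"twist":0},{"translation":[0,0,-1],"twist":0},{"translation":[0,0,-1],"twist":0},{"translation":[-0.5,0.5,-0.4],"twist":0},{"translation":[-0.8,0.8,0],"twist":0},{"translation":[-1,1,0],"twist":0}]'
python3 -c "
from h import *
go([630,340,180])"
```

```text
clock: 19.28
position: [515.2, -77.5, 41.6]
tcp_rot: [3.141, -0.003, 3.141]
ft_force: [0.5, 0.6, 0.1]
gripper_width: 30.0
gripper_force: 0.0
clock: 19.62
position: [517.2, -77.9, 43.7]
tcp_rot: [-3.141, 0.002, 3.141]
ft_force: [-0.3, 0.1, 5.5]
gripper_width: 12.5
gripper_force: 30.0
clock: 20.28
position: [585.6, -9.5, 182.9]
tcp_rot: [-3.141, 0.003, 3.139]
ft_force: [1.0, -0.2, -1.0]
gripper_width: 13.0
gripper_force: 30.0
units [-1.45 11.65  0.09] tcp [585.6  -9.5 182.9] rot [-3.141e+00  3.000e-03  3.139e+00] t 20.2833
```

```bash
python3 -m handwheel '[{"translation":[-0.4,1,0],"twist":0},{"translation":[-0.4,1,0],"twist":0},{"translation":[-0.4,1,0],"twist":0},{"translation":[-0.3,1,0],"twist":0},{"translation":[0,1,0],"twist":0},{"translation":[0,1,0],"twist":0},{"translation":[0,1,0],"twist":0},{"translation":[0,1,0],"twist":0}]'
python3 -m handwheel '[{"translation":[0,1,0],"twist":0},{"translation":[0,1,0],"twist":0},{"translation":[0,0.6,0],"twist":0},{"translation":[0,0.2,0],"twist":0},{"translation":[0,0,0],"twist":0},{"translation":[0,0,0],"twist":0},{"translation":[0,0,0],"twist":0}]'
python3 - <<'E'
from h import *
c=calibration('wrist');im=snapshot('wrist');cv2.imwrite('pics/k1.png',im);np.save('k1.npy',c['pose']);go([545,345.3,60])
th=np.radians(-2.25);r=np.array([[np.cos(th),np.sin(th)],[-np.sin(th),np.cos(th)]])
P=np.array([[x,y] for x in(-30,30) for y in(58,0,-58)])@r+[573.7,285.1]
uv=proj(c,np.c_[P,np.full(6,16)]);print(uv.round(0))
u,v=uv.min(0)-45;print(u,v)
cv2.imwrite('pics/k1c.png',cv2.resize(im[max(0,int(v)):215,max(0,int(u)):int(u)+330],None,fx=2.4,fy=2.4,interpolation=cv2.INTER_CUBIC))
E
```

```text
clock: 20.95
position: [629.9, 232.3, 181.3]
tcp_rot: [3.142, 0.0, 3.141]
ft_force: [0.2, -0.5, -0.3]
gripper_width: 13.1
gripper_force: 30.0
clock: 21.53
position: [630.4, 313.2, 180.9]
tcp_rot: [-3.141, -0.0, 3.14]
ft_force: [-0.8, -0.1, 0.6]
gripper_width: 13.3
gripper_force: 30.0
units [2.85 1.07 4.03] tcp [630.4 313.2 180.9] rot [-3.141 -0.     3.14 ] t 21.5833
[[345. 116.]
 [291. 114.]
 [237. 112.]
 [342. 172.]
 [290. 170.]
 [238. 168.]]
191.76446540541562 66.94947947748413
```

View pics/k1c.png

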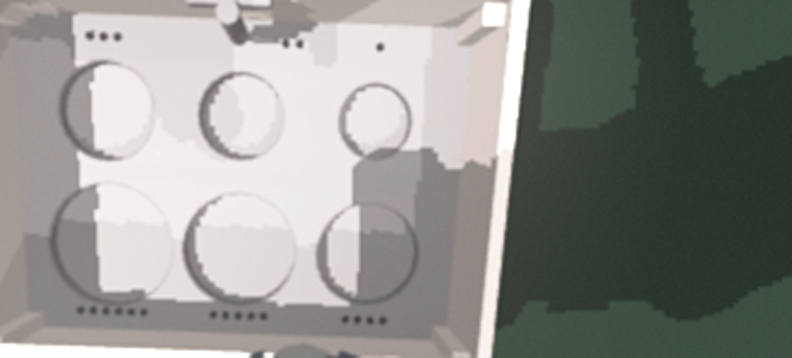

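```bash
python3 - <<'E'
from h import *
c=calibration('wrist');c['pose']=np.load('k1.npy')
q=np.array([(375,121.5),(241.5,115.5),(107.5,110.5),(367.5,253),(240.5,248.5),(111.5,243)])
P=onz(c,(q+.5)/2.4-.5+[191,66],16)[:,:2]
th=np.radians(-2.25);r=np.array([[np.cos(th),np.sin(th)],[-np.sin(th),np.cos(th)]])
print(P.round(1));L=(P-[573.7,285.1])@r.T;print(L.round(1))
for x in (30,):
    N=np.array([[-x,58],[-x,0],[-x,-58],[x,58],[x,0],[x,-58]])
    # rigid fit
    a=N-N.mean(0);b=P-P.mean(0);t=np.arctan2((a[:,0]*b[:,1]-a[:,1]*b[:,0]).sum(),(a*b).sum());print(np.degrees(t),P.mean(0))
go([*P[0],60])
E
```

```text
[[546.2 346.3]
 [543.5 286.7]
 [541.2 227. ]
 [605.2 344.2]
 [602.9 284.8]
 [600.3 224.7]]
[[-29.9  60.1]
 [-30.3   0.4]
 [-30.2 -59.3]
 [ 29.1  60.3]
 [ 29.2   0.9]
 [ 28.9 -59.3]]
-2.270731673217704 [573.21851402 285.61872066]
units [2.81 1.1  4.03] tcp [630.4 313.2 180.9] rot [-3.141 -0.     3.14 ] t 21.5833
```

```bash
python3 -m handwheel '[{"translation":[0.9,0.4,0],"twist":0},{"translation":[1,0.5,0.3],"twist":0},{"translation":[0.7,0.2,0.7],"twist":0},{"translation":[0.2,0,0.9],"twist":0},{"translation":[0,0,0.9],"twist":0},{"translation":[0,0,0.7],"twist":0},{"translation":[0,0,0.4],"twist":0},{"translation":[0,0,0],"twist":0}]'
python3 -m handwheel '[{"translation":[0,0,0],"twist":0},{"translation":[0,0,0],"twist":0}]'
python3 -c "
from h import *
go([546,346.3,48])"
```

```text
clock: 22.25
position: [545.3, 346.3, 61.6]
tcp_rot: [-3.14, -0.003, 3.14]
ft_force: [-0.3, -0.9, -0.4]
gripper_width: 12.7
gripper_force: 30.0
clock: 22.42
position: [547.2, 347.7, 65.1]
tcp_rot: [3.141, 0.002, 3.141]
ft_force: [0.8, -1.1, -0.5]
gripper_width: 13.0
gripper_force: 30.0
units [ 0.04 -0.05  0.57] tcp [547.2 347.7  65.1] rot [3.141e+00 2.000e-03 3.141e+00] t 22.4167
```

```bash
python3 -m handwheel '[{"translation":[0.02,-0.02,0.1],"twist":0},{"translation":[0.01,-0.01,0.1],"twist":0},{"translation":[0,0,0.1],"twist":0},{"translation":[0,0,0.1],"twist":0},{"translation":[0,0,0.08],"twist":0},{"translation":[0,0,0],"twist":0},{"translation":[0,0,0],"twist":0}]'
python3 -m handwheel '[{"translation":[0,0,0.04],"twist":0},{"translation":[0,0,0.03],"twist":0},{"translation":[0,0,0],"twist":0}]'
```

```text
clock: 23.0
position: [545.3, 347.0, 49.6]
tcp_rot: [3.141, 0.0, 3.141]
ft_force: [-2.0, -0.3, 6.3]
gripper_width: 12.8
gripper_force: 30.0
clock: 23.25
position: [545.8, 347.1, 49.2]
tcp_rot: [3.141, 0.002, 3.141]
ft_force: [-7.8, -3.5, 30.8]
gripper_width: 12.9
gripper_force: 30.0
```

```bash
python3 -m handwheel '[{"translation":[0,0,-0.05],"twist":0},{"translation":[0,0,0],"twist":0},{"translation":[0,0,0],"twist":0},{"translation":[0,0,0],"twist":0},{"translation":[0,0,-0.5],"twist":0},{"translation":[0,0,-1],"twist":0},{"translation":[0,0,-1],"twist":0},{"translation":[0,0,-1],"twist":0}]' 33
python3 -m handwheel '[{"translation":[0,-0.5,-0.3],"twist":0},{"translation":[0.1,-1,0],"twist":0},{"translation":[0.2,-1,0],"twist":0},{"translation":[0.2,-1,0],"twist":0},{"translation":[0.2,-1,0],"twist":0},{"translation":[0.2,-1,0],"twist":0},{"translation":[0,-1,0],"twist":0},{"translation":[0,-1,0],"twist":0}]'
python3 -m handwheel '[{"translation":[0,-0.7,0],"twist":0},{"translation":[0,-0.3,0],"twist":0},{"translation":[0,0,0],"twist":0},{"translation":[0,0,0],"twist":0},{"translation":[0,0,0],"twist":0}]'
python3 - <<'E'
from h import *
b=disc((428,91));go([b[1][0],b[1][1],42])
im=snapshot('scene');cv2.imwrite('pics/s2.png',im);print([w for w in wood(im,calibration('scene')) if abs(w[2][0]-550)<150 and abs(w[2][1]-200)<300])
E
```

```text
clock: 23.92
position: [545.0, 346.6, 154.4]
tcp_rot: [-3.141, -0.001, 3.141]
ft_force: [0.4, 0.2, -0.3]
gripper_width: 29.9
gripper_force: 0.0
clock: 24.58
position: [517.4, 120.2, 162.4]
tcp_rot: [-3.141, -0.001, 3.142]
ft_force: [0.5, -0.3, 0.8]
gripper_width: 30.2
gripper_force: 0.0
clock: 25.0
position: [518.2, 92.7, 162.6]
tcp_rot: [3.141, -0.0, -3.142]
ft_force: [-0.2, 0.3, 0.3]
gripper_width: 30.1
gripper_force: 0.0
disc (np.float64(2.054270117910255), array([426.2,  90. ]), array([31.8, 32.5])) wood []
units [ 3.07 -0.09  4.02] tcp [518.2  92.8 162.6] rot [ 3.141 -0.    -3.141] t 25.05
[(array([317.4, 190.9]), np.int32(38), array([518.2,   7.4,  28. ])), (array([307.6, 215.9]), np.int32(44), array([595.6,   8.8,  28. ])), (array([340.3, 228.1]), np.int32(42), array([605.1,  92.1,  28. ])), (array([455.4, 232.1]), np.int32(43), array([536.5, 348.6,  28. ])), (array([290.4, 246.2]), np.int32(36), array([685.4,  -1.5,  28. ]))]
```

```bash
python3 -m handwheel '[{"translation":[0.9,-0.03,0],"twist":0},{"translation":[1,-0.03,0.3],"twist":0},{"translation":[0.9,-0.03,0.9],"twist":0},{"translation":[0.27,0,1],"twist":0},{"translation":[0,0,1],"twist":0},{"translation":[0,0,0.6],"twist":0},{"translation":[0,0,0.2],"twist":0},{"translation":[0,0,0],"twist":0}]'
python3 -m handwheel '[{"translation":[0,0,0],"twist":0},{"translation":[0,0,0],"twist":0},{"translation":[0,0,0],"twist":0},{"translation":[0,0,0],"twist":0}]' 0 30
python3 -m handwheel '[{"translation":[0,0,-0.4],"twist":0},{"translation":[0,0,-0.8],"twist":0},{"translation":[0,0,-1],"twist":0},{"translation":[0,0,-1],"twist":0},{"translation":[0,0,-1],"twist":0},{"translation":[-0.5,0.5,-0.4],"twist":0},{"translation":[-1,0.9,0],"twist":0},{"translation":[-1,0.9,0],"twist":0}]'
python3 -c "
from h import *
go([543.3,286.7,62])"
```

```text
clock: 25.77
position: [425.5, 89.6, 41.8]
tcp_rot: [-3.141, -0.002, -3.141]
ft_force: [0.5, 0.5, -0.6]
gripper_width: 30.1
gripper_force: 0.0
clock: 26.1
position: [426.8, 89.3, 43.7]
tcp_rot: [3.141, 0.002, 3.141]
ft_force: [0.5, 1.4, 7.5]
gripper_width: 13.1
gripper_force: 30.0
clock: 26.77
position: [502.2, 158.8, 183.0]
tcp_rot: [3.141, 0.003, 3.14]
ft_force: [0.2, 0.0, 0.1]
gripper_width: 13.0
gripper_force: 30.0
units [-1.35  4.26  4.04] tcp [502.2 158.8 183. ] rot [3.141e+00 3.000e-03 3.140e+00] t 26.7667
```

```bash
python3 -m handwheel '[{"translation":[-0.5,1,0],"twist":0},{"translation":[-0.5,1,0],"twist":0},{"translation":[-0.3,1,0],"twist":0},{"translation":[-0.06,0.8,0],"twist":0},{"translation":[0,0.46,0],"twist":0},{"translation":[0,0,0.4],"twist":0},{"translation":[0,0,0.8],"twist":0},{"translation":[0,0,1],"twist":0}]'
python3 -m handwheel '[{"translation":[0,0,0.9],"twist":0},{"translation":[0,0,0.5],"twist":0},{"translation":[0,0,0.2],"twist":0},{"translation":[0,0,0],"twist":0},{"translation":[0,0,0],"twist":0},{"translation":[0,0,0],"twist":0}]'
python3 -c "
from h import *
go([543.3,286.7,49.5])"
```

```text
clock: 27.43
position: [542.7, 286.3, 116.1]
tcp_rot: [3.14, 0.004, -3.141]
ft_force: [-0.0, 0.1, -0.3]
gripper_width: 13.3
gripper_force: 30.0
clock: 27.93
position: [542.7, 286.1, 68.2]
tcp_rot: [3.141, 0.002, 3.141]
ft_force: [0.5, -0.1, -0.9]
gripper_width: 13.2
gripper_force: 30.0
units [-0.02  0.02  0.62] tcp [542.7 286.1  68.2] rot [3.141e+00 2.000e-03 3.141e+00] t 27.9333
```

```bash
python3 -m handwheel '[{"translation":[-0.02,0.02,0.15],"twist":0},{"translation":[0,0,0.15],"twist":0},{"translation":[0,0,0.12],"twist":0},{"translation":[0,0,0.1],"twist":0},{"translation":[0,0,0.08],"twist":0},{"translation":[0,0,0.03],"twist":0},{"translation":[0,0,0],"twist":0},{"translation":[0,0,0],"twist":0}]'
```

```text
clock: 28.6
position: [542.8, 286.6, 49.1]
tcp_rot: [3.141, 0.001, 3.141]
ft_force: [-5.1, -2.4, 24.4]
gripper_width: 12.8
gripper_force: 30.0
```

```bash
python3 -m handwheel '[{"translation":[0,0,-0.05],"twist":0},{"translation":[0,0,0],"twist":0},{"translation":[0,0,0],"twist":0},{"translation":[0,0,0],"twist":0},{"translation":[0,0,-0.5],"twist":0},{"translation":[0,0,-1],"twist":0},{"translation":[0,0,-1],"twist":0},{"translation":[0,0,-1],"twist":0}]' 33
python3 -m handwheel '[{"translation":[-0.3,-0.5,-0.3],"twist":0},{"translation":[-0.6,-1,0],"twist":0},{"translation":[-0.6,-1,0],"twist":0},{"translation":[-0.6,-1,0],"twist":0},{"translation":[-0.6,-1,0],"twist":0},{"translation":[-0.6,-1,0],"twist":0},{"translation":[-0.6,-1,0],"twist":0},{"translation":[-0.5,-1,0],"twist":0}]'
python3 -m handwheel '[{"translation":[-0.4,-1,0],"twist":0},{"translation":[-0.1,-0.6,0],"twist":0},{"translation":[0,-0.2,0],"twist":0},{"translation":[0,0,0],"twist":0},{"translation":[0,0,0],"twist":0},{"translation":[0,0,0],"twist":0}]'
python3 - <<'E'
from h import *
b=disc((599,9));go([b[1][0],b[1][1],42])
im=snapshot('scene');cv2.imwrite('pics/s3.png',im);print([w for w in wood(im,calibration('scene')) if abs(w[2][0]-550)<150 and abs(w[2][1]-200)<300])
E
```

```text
clock: 29.27
position: [542.2, 286.3, 155.1]
tcp_rot: [-3.141, -0.001, 3.141]
ft_force: [0.7, 0.4, 0.5]
gripper_width: 30.3
gripper_force: 0.0
clock: 29.93
position: [675.4, 59.8, 163.0]
tcp_rot: [-3.142, -0.0, 3.141]
ft_force: [-0.1, 0.1, -0.1]
gripper_width: 29.7
gripper_force: 0.0
clock: 30.43
position: [689.1, 8.8, 163.3]
tcp_rot: [3.141, -0.0, -3.141]
ft_force: [0.7, 0.2, -0.7]
gripper_width: 29.9
gripper_force: 0.0
disc (np.float64(0.9723096646066879), array([599.8,   9.6]), array([35.7, 35.6])) wood [(np.int32(181), array([599.7,   9.6,  38. ]))]
units [2.98 0.03 4.05] tcp [689.2   8.9 163.4] rot [ 3.141 -0.    -3.141] t 30.4833
[(array([295.3, 187. ]), np.int32(16), array([523.1, -48.4,  28. ])), (array([306.8, 185.8]), np.int32(13), array([510.9, -22.4,  28. ])), (array([307.4, 217.3]), np.int32(30), array([599.5,   9.6,  28. ])), (array([429.2, 225.2]), np.int32(41), array([535.7, 287.4,  28. ])), (array([340.3, 228.1]), np.int32(42), array([605.1,  92.1,  28. ])), (array([455.4, 232.1]), np.int32(43), array([536.5, 348.6,  28. ])), (array([290.4, 246.2]), np.int32(36), array([685.4,  -1.5,  28. ]))]
```

```bash
python3 -m handwheel '[{"translation":[0.9,0.03,0],"twist":0},{"translation":[1,0,0.3],"twist":0},{"translation":[0.8,0,0.9],"twist":0},{"translation":[0.27,0,1],"twist":0},{"translation":[0,0,1],"twist":0},{"translation":[0,0,0.6],"twist":0},{"translation":[0,0,0.23],"twist":0},{"translation":[0,0,0],"twist":0}]'
python3 -m handwheel '[{"translation":[0,0,0],"twist":0},{"translation":[0,0,0],"twist":0},{"translation":[0,0,0],"twist":0},{"translation":[0,0,0],"twist":0}]' 0 30
python3 -m handwheel '[{"translation":[0,0,-0.4],"twist":0},{"translation":[0,0,-0.8],"twist":0},{"translation":[0,0,-1],"twist":0},{"translation":[0,0,-1],"twist":0},{"translation":[0,0,-1],"twist":0},{"translation":[0.3,0.5,-0.4],"twist":0},{"translation":[0.5,1,0],"twist":0},{"translation":[0.5,1,0],"twist":0}]'
python3 -c "
from h import *
go([541.2,227,62])"
```

```text
clock: 31.2
position: [599.6, 9.1, 41.3]
tcp_rot: [3.141, -0.002, -3.141]
ft_force: [0.2, 0.0, -0.0]
gripper_width: 30.0
gripper_force: 0.0
clock: 31.53
position: [601.4, 8.5, 43.8]
tcp_rot: [-3.142, 0.002, 3.141]
ft_force: [-0.9, 1.7, 8.5]
gripper_width: 12.7
gripper_force: 30.0
clock: 32.2
position: [561.2, 83.9, 182.3]
tcp_rot: [3.141, 0.003, 3.139]
ft_force: [1.4, 1.2, -1.2]
gripper_width: 13.1
gripper_force: 30.0
units [0.69 4.77 4.01] tcp [561.2  83.9 182.3] rot [3.141e+00 3.000e-03 3.139e+00] t 32.2
```

```bash
python3 -m handwheel '[{"translation":[0.3,1,0],"twist":0},{"translation":[0.2,1,0],"twist":0},{"translation":[0.15,1,0],"twist":0},{"translation":[0.04,1,0],"twist":0},{"translation":[0,0.77,0],"twist":0},{"translation":[0,0,0.4],"twist":0},{"translation":[0,0,0.8],"twist":0},{"translation":[0,0,1],"twist":0}]'
python3 -m handwheel '[{"translation":[0,0,0.9],"twist":0},{"translation":[0,0,0.5],"twist":0},{"translation":[0,0,0.2],"twist":0},{"translation":[0,0,0],"twist":0},{"translation":[0,0,0],"twist":0},{"translation":[0,0,0],"twist":0}]'
python3 -c "
from h import *
go([541.2,227,49.5])"
```

```text
clock: 32.87
position: [541.2, 227.8, 115.9]
tcp_rot: [3.14, 0.004, -3.141]
ft_force: [0.2, 0.7, -1.3]
gripper_width: 13.0
gripper_force: 30.0
clock: 33.37
position: [541.4, 226.8, 67.9]
tcp_rot: [3.141, 0.002, 3.141]
ft_force: [0.2, -1.2, -0.7]
gripper_width: 13.1
gripper_force: 30.0
units [0.01 0.01 0.61] tcp [541.4 226.8  67.9] rot [3.141e+00 2.000e-03 3.141e+00] t 33.3667
```

```bash
python3 -m handwheel '[{"translation":[0,0,0.15],"twist":0},{"translation":[0,0,0.15],"twist":0},{"translation":[0,0,0.12],"twist":0},{"translation":[0,0,0.1],"twist":0},{"translation":[0,0,0.08],"twist":0},{"translation":[0,0,0.02],"twist":0},{"translation":[0,0,0],"twist":0},{"translation":[0,0,0],"twist":0}]'
python3 -m handwheel '[{"translation":[0,0,-0.04],"twist":0},{"translation":[0,0,0],"twist":0},{"translation":[0,0,0],"twist":0},{"translation":[0,0,0],"twist":0},{"translation":[0,0,-0.5],"twist":0},{"translation":[0,0,-1],"twist":0},{"translation":[0,0,-1],"twist":0},{"translation":[0,0,-1],"twist":0}]' 33
python3 -m handwheel '[{"translation":[-0.5,-0.4,-0.3],"twist":0},{"translation":[-1,-0.8,0],"twist":0},{"translation":[-1,-0.8,0],"twist":0},{"translation":[-1,-0.8,0],"twist":0},{"translation":[-0.9,-0.8,0],"twist":0},{"translation":[-0.6,-0.6,0],"twist":0},{"translation":[-0.2,-0.3,0],"twist":0},{"translation":[0,0,0],"twist":0}]'
python3 -m handwheel '[{"translation":[0,0,0],"twist":0},{"translation":[0,0,0],"twist":0}]'
python3 - <<'E'
from h import *
b=disc((608,92));go([b[1][0],b[1][1],42])
im=snapshot('side');cv2.imwrite('pics/s4.png',im);print([w for w in wood(im,calibration('side')) if abs(w[2][0]-550)<150 and abs(w[2][1]-150)<350])
E
```

```text
clock: 34.03
position: [541.1, 226.5, 48.9]
tcp_rot: [3.141, 0.001, 3.141]
ft_force: [-4.4, -2.8, 22.4]
gripper_width: 12.9
gripper_force: 30.0
clock: 34.7
position: [540.4, 226.4, 154.9]
tcp_rot: [-3.141, -0.001, 3.141]
ft_force: [1.5, -0.6, -0.2]
gripper_width: 29.9
gripper_force: 0.0
clock: 35.37
position: [697.8, 89.3, 162.3]
tcp_rot: [-3.141, -0.0, 3.139]
ft_force: [-0.0, -0.4, -0.1]
gripper_width: 30.4
gripper_force: 0.0
clock: 35.53
position: [695.8, 92.4, 162.9]
tcp_rot: [3.141, -0.001, -3.141]
ft_force: [-0.8, 0.5, 0.2]
gripper_width: 30.1
gripper_force: 0.0
disc (np.float64(0.4142699669368261), array([608.4,  92.1]), array([41.4, 41.6])) wood [(np.int32(106), array([608.5,  93. ,  38. ]))]
units [ 2.91 -0.02  4.04] tcp [695.8  92.6 163. ] rot [ 3.141e+00 -1.000e-03 -3.141e+00] t 35.5833
[(array([281. , 189.1]), np.int32(62), array([690.4,  -4.8,  28. ])), (array([347.2, 214.6]), np.int32(68), array([524.,   5.,  28.])), (array([291.5, 228.1]), np.int32(68), array([611.5,  89.2,  28. ])), (array([289.5, 290.2]), np.int32(91), array([542.8, 221.8,  28. ])), (array([270.5, 317.2]), np.int32(100), array([545.9, 282.6,  28. ])), (array([249.7, 348. ]), np.int32(105), array([547.5, 344.2,  28. ]))]
```

```bash
python3 -m handwheel '[{"translation":[0.9,-0.02,0],"twist":0},{"translation":[1,0,0.3],"twist":0},{"translation":[0.8,0,0.9],"twist":0},{"translation":[0.2,0,1],"twist":0},{"translation":[0,0,1],"twist":0},{"translation":[0,0,0.6],"twist":0},{"translation":[0,0,0.22],"twist":0},{"translation":[0,0,0],"twist":0}]'
python3 -m handwheel '[{"translation":[0,0,0],"twist":0},{"translation":[0,0,0],"twist":0},{"translation":[0,0,0],"twist":0},{"translation":[0,0,0],"twist":0}]' 0 30
python3 -m handwheel '[{"translation":[0,0,-0.4],"twist":0},{"translation":[0,0,-0.8],"twist":0},{"translation":[0,0,-1],"twist":0},{"translation":[0,0,-1],"twist":0},{"translation":[0,0,-1],"twist":0},{"translation":[0,0.5,-0.4],"twist":0},{"translation":[0,1,0],"twist":0},{"translation":[0,1,0],"twist":0}]'
python3 -c "
from h import *
go([605.2,344.2,62])"
```

```text
clock: 36.3
position: [608.7, 91.5, 41.4]
tcp_rot: [-3.141, -0.002, -3.141]
ft_force: [0.2, -0.3, 0.3]
gripper_width: 30.2
gripper_force: 0.0
clock: 36.63
position: [610.6, 91.1, 43.9]
tcp_rot: [3.141, 0.002, 3.141]
ft_force: [-1.2, 0.3, 8.4]
gripper_width: 12.9
gripper_force: 30.0
clock: 37.3
position: [610.4, 166.1, 183.3]
tcp_rot: [3.141, 0.003, 3.139]
ft_force: [-0.0, -0.1, -1.2]
gripper_width: 13.1
gripper_force: 30.0
units [0.2  5.93 4.04] tcp [610.4 166.1 183.3] rot [3.141e+00 3.000e-03 3.139e+00] t 37.3
```

```bash
python3 -m handwheel '[{"translation":[0.1,1,0],"twist":0},{"translation":[0.1,1,0],"twist":0},{"translation":[0,1,0],"twist":0},{"translation":[0,1,0],"twist":0},{"translation":[0,1,0],"twist":0},{"translation":[0,0.7,0],"twist":0},{"translation":[0,0.23,0.4],"twist":0},{"translation":[0,0,0.8],"twist":0}]'
python3 -m handwheel '[{"translation":[0,0,1],"twist":0},{"translation":[0,0,0.9],"twist":0},{"translation":[0,0,0.5],"twist":0},{"translation":[0,0,0.2],"twist":0},{"translation":[0,0,0],"twist":0},{"translation":[0,0,0],"twist":0},{"translation":[0,0,0],"twist":0}]'
python3 -c "
from h import *
go([605.2,344.2,49.5])"
```

```text
clock: 37.97
position: [605.0, 346.3, 147.4]
tcp_rot: [3.139, 0.005, -3.14]
ft_force: [1.7, -0.3, -0.9]
gripper_width: 12.8
gripper_force: 30.0
clock: 38.55
position: [604.7, 343.9, 68.1]
tcp_rot: [3.141, 0.002, 3.141]
ft_force: [1.0, 0.5, -0.2]
gripper_width: 13.1
gripper_force: 30.0
units [-0.02  0.01  0.62] tcp [604.7 343.9  68.1] rot [3.141e+00 2.000e-03 3.141e+00] t 38.55
```

```bash
python3 -m handwheel '[{"translation":[-0.02,0,0.15],"twist":0},{"translation":[0,0,0.15],"twist":0},{"translation":[0,0,0.12],"twist":0},{"translation":[0,0,0.1],"twist":0},{"translation":[0,0,0.08],"twist":0},{"translation":[0,0,0.02],"twist":0},{"translation":[0,0,0],"twist":0},{"translation":[0,0,0],"twist":0}]'
python3 -m handwheel '[{"translation":[0,0,-0.04],"twist":0},{"translation":[0,0,0],"twist":0},{"translation":[0,0,0],"twist":0},{"translation":[0,0,0],"twist":0},{"translation":[0,0,-0.5],"twist":0},{"translation":[0,0,-1],"twist":0},{"translation":[0,0,-1],"twist":0},{"translation":[0,0,-1],"twist":0}]' 33
python3 -m handwheel '[{"translation":[0,-0.4,-0.3],"twist":0},{"translation":[0,-0.8,0],"twist":0},{"translation":[0,-1,0],"twist":0},{"translation":[0,-1,0],"twist":0},{"translation":[0,-1,0],"twist":0},{"translation":[0,-1,0],"twist":0},{"translation":[0,-1,0],"twist":0},{"translation":[0,-1,0],"twist":0}]'
python3 -m handwheel '[{"translation":[-0.1,-1,0],"twist":0},{"translation":[-0.1,-1,0],"twist":0},{"translation":[0,-1,0],"twist":0},{"translation":[0,-0.7,0],"twist":0},{"translation":[0,-0.3,0],"twist":0},{"translation":[0,0,0],"twist":0},{"translation":[0,0,0],"twist":0},{"translation":[0,0,0],"twist":0}]'
python3 - <<'E'
from h import *
b=disc((522,8));go([b[1][0],b[1][1],42])
im=snapshot('side');cv2.imwrite('pics/s5.png',im);print([w for w in wood(im,calibration('side')) if abs(w[2][0]-550)<150 and abs(w[2][1]-150)<350])
E
```

```text
clock: 39.22
position: [605.5, 343.9, 49.5]
tcp_rot: [3.141, 0.003, 3.141]
ft_force: [-0.5, -4.4, 20.2]
gripper_width: 12.7
gripper_force: 30.0
clock: 39.88
position: [603.9, 343.7, 154.7]
tcp_rot: [-3.141, -0.001, 3.141]
ft_force: [-0.3, 0.1, -0.2]
gripper_width: 29.7
gripper_force: 0.0
clock: 40.55
position: [603.8, 126.2, 162.7]
tcp_rot: [-3.142, -0.001, 3.141]
ft_force: [-0.1, -0.9, 0.1]
gripper_width: 30.2
gripper_force: 0.0
clock: 41.22
position: [610.2, 9.0, 162.9]
tcp_rot: [3.141, -0.0, -3.141]
ft_force: [1.1, -0.5, -0.1]
gripper_width: 30.1
gripper_force: 0.0
disc (np.float64(0.18221455927682997), array([521.9,   8.2]), array([45.8, 45.8])) wood [(np.int32(181), array([522.1,   8.4,  38. ]))]
units [ 2.94 -0.03  4.03] tcp [610.2   9.1 163. ] rot [ 3.141 -0.    -3.141] t 41.2667
[(array([281. , 189.1]), np.int32(62), array([690.4,  -4.8,  28. ])), (array([347.1, 214.4]), np.int32(66), array([524.4,   4.5,  28. ])), (array([289.5, 290.3]), np.int32(89), array([542.8, 222. ,  28. ])), (array([270.5, 317.4]), np.int32(101), array([545.6, 283.1,  28. ])), (array([219.6, 330.8]), np.int32(102), array([608.6, 340.8,  28. ])), (array([249.8, 347.9]), np.int32(105), array([547.5, 344.1,  28. ]))]
```

Pick stamp 5 at (521.9,8.2); pocket 5 is at (602.9,284.8).

```bash
python3 -m handwheel '[{"translation":[0.9,-0.03,0],"twist":0},{"translation":[1,0,0.3],"twist":0},{"translation":[0.8,0,0.9],"twist":0},{"translation":[0.23,0,1],"twist":0},{"translation":[0,0,1],"twist":0},{"translation":[0,0,0.6],"twist":0},{"translation":[0,0,0.22],"twist":0},{"translation":[0,0,0],"twist":0}]'
python3 -m handwheel '[{"translation":[0,0,0],"twist":0},{"translation":[0,0,0],"twist":0},{"translation":[0,0,0],"twist":0},{"translation":[0,0,0],"twist":0}]' 0 30
python3 -m handwheel '[{"translation":[0,0,-0.4],"twist":0},{"translation":[0,0,-0.8],"twist":0},{"translation":[0,0,-1],"twist":0},{"translation":[0,0,-1],"twist":0},{"translation":[0,0,-1],"twist":0},{"translation":[-0.2,0.5,-0.4],"twist":0},{"translation":[-0.3,1,0],"twist":0},{"translation":[-0.4,1,0],"twist":0}]'
python3 -c "
from h import *
go([602.9,284.8,62])"
```

```text
clock: 41.98
position: [521.8, 7.6, 41.4]
tcp_rot: [3.141, -0.002, -3.141]
ft_force: [-0.8, -0.0, 0.1]
gripper_width: 29.9
gripper_force: 0.0
clock: 42.32
position: [523.2, 7.0, 43.6]
tcp_rot: [-3.142, 0.002, 3.141]
ft_force: [0.3, 2.4, 9.8]
gripper_width: 13.0
gripper_force: 30.0
clock: 42.98
position: [549.9, 82.2, 182.5]
tcp_rot: [3.142, 0.003, 3.139]
ft_force: [1.2, 0.2, -2.2]
gripper_width: 13.1
gripper_force: 30.0
units [-1.74  6.76  4.02] tcp [549.9  82.2 182.5] rot [3.142e+00 3.000e-03 3.139e+00] t 42.9833
```

```bash
python3 -m handwheel '[{"translation":[-0.4,1,0],"twist":0},{"translation":[-0.4,1,0],"twist":0},{"translation":[-0.4,1,0],"twist":0},{"translation":[-0.3,1,0],"twist":0},{"translation":[-0.2,1,0],"twist":0},{"translation":[-0.04,1,0],"twist":0},{"translation":[0,0.56,0],"twist":0},{"translation":[0,0.2,0.4],"twist":0}]'
python3 -m handwheel '[{"translation":[0,0,0.8],"twist":0},{"translation":[0,0,1],"twist":0},{"translation":[0,0,0.9],"twist":0},{"translation":[0,0,0.5],"twist":0},{"translation":[0,0,0.2],"twist":0},{"translation":[0,0,0],"twist":0},{"translation":[0,0,0],"twist":0},{"translation":[0,0,0],"twist":0}]'
python3 -c "
from h import *
go([602.9,284.8,49.5])"
```

```text
clock: 43.65
position: [602.5, 287.6, 170.5]
tcp_rot: [3.14, 0.004, -3.14]
ft_force: [1.1, -0.6, 0.7]
gripper_width: 12.6
gripper_force: 30.0
clock: 44.32
position: [602.5, 284.6, 67.9]
tcp_rot: [3.141, 0.002, 3.141]
ft_force: [0.0, -0.4, -0.9]
gripper_width: 13.1
gripper_force: 30.0
units [-0.01  0.01  0.61] tcp [602.5 284.6  67.9] rot [3.141e+00 2.000e-03 3.141e+00] t 44.3167
```

```bash
python3 -m handwheel '[{"translation":[-0.01,0,0.15],"twist":0},{"translation":[0,0,0.15],"twist":0},{"translation":[0,0,0.12],"twist":0},{"translation":[0,0,0.1],"twist":0},{"translation":[0,0,0.08],"twist":0},{"translation":[0,0,0.02],"twist":0},{"translation":[0,0,0],"twist":0},{"translation":[0,0,0],"twist":0}]'
python3 -m handwheel '[{"translation":[0,0,-0.04],"twist":0},{"translation":[0,0,0],"twist":0},{"translation":[0,0,0],"twist":0},{"translation":[0,0,0],"twist":0},{"translation":[0,0,-0.5],"twist":0},{"translation":[0,0,-1],"twist":0},{"translation":[0,0,-1],"twist":0},{"translation":[0,0,-1],"twist":0}]' 33
python3 -m handwheel '[{"translation":[-0.3,-0.5,-0.3],"twist":0},{"translation":[-0.6,-1,0],"twist":0},{"translation":[-0.6,-1,0],"twist":0},{"translation":[-0.6,-1,0],"twist":0},{"translation":[-0.6,-1,0],"twist":0},{"translation":[-0.6,-1,0],"twist":0},{"translation":[-0.6,-1,0],"twist":0},{"translation":[-0.6,-1,0],"twist":0}]'
python3 -m handwheel '[{"translation":[-0.6,-1,0],"twist":0},{"translation":[-0.4,-0.7,0],"twist":0},{"translation":[-0.2,-0.3,0],"twist":0},{"translation":[0,0,0],"twist":0},{"translation":[0,0,0],"twist":0},{"translation":[0,0,0],"twist":0}]'
python3 - <<'E'
from h import *
b=disc((686,-1));go([b[1][0],b[1][1],42])
im=snapshot('side');cv2.imwrite('pics/s6.png',im);print([w for w in wood(im,calibration('side')) if abs(w[2][0]-550)<150 and abs(w[2][1]-150)<350])
E
```

```text
clock: 44.98
position: [602.5, 284.7, 49.2]
tcp_rot: [3.141, 0.001, 3.141]
ft_force: [-3.5, -2.7, 20.1]
gripper_width: 13.0
gripper_force: 30.0
clock: 45.65
position: [601.6, 284.6, 154.8]
tcp_rot: [-3.141, -0.001, 3.141]
ft_force: [-0.2, 1.1, -0.3]
gripper_width: 29.7
gripper_force: 0.0
clock: 46.32
position: [737.5, 58.0, 162.8]
tcp_rot: [-3.142, -0.0, 3.141]
ft_force: [0.7, 0.9, -0.2]
gripper_width: 30.1
gripper_force: 0.0
clock: 46.82
position: [772.3, 1.0, 162.8]
tcp_rot: [3.141, -0.001, -3.141]
ft_force: [-0.8, 1.0, -0.2]
gripper_width: 30.2
gripper_force: 0.0
disc (np.float64(1.1613920706790888), array([686.9,  -1.7]), array([51.5, 51.6])) wood [(np.int32(158), array([687.4,  -1.4,  38. ]))]
units [ 2.84 -0.1   4.04] tcp [772.3   1.2 163. ] rot [ 3.141e+00 -1.000e-03 -3.141e+00] t 46.8667
[(array([280.9, 189.2]), np.int32(61), array([690.3,  -4.5,  28. ])), (array([289.7, 290.3]), np.int32(89), array([542.5, 221.9,  28. ])), (array([241.3, 303.2]), np.int32(87), array([605.7, 281.4,  28. ])), (array([270.6, 317.7]), np.int32(96), array([545.2, 283.5,  28. ])), (array([219.6, 330.8]), np.int32(102), array([608.6, 340.8,  28. ])), (array([249.9, 347.9]), np.int32(112), array([547.4, 344. ,  28. ]))]
```

```bash
python3 -m handwheel '[{"translation":[0.9,-0.05,0],"twist":0},{"translation":[1,-0.04,0.3],"twist":0},{"translation":[0.7,0,0.9],"twist":0},{"translation":[0.23,0,1],"twist":0},{"translation":[0,0,1],"twist":0},{"translation":[0,0,0.6],"twist":0},{"translation":[0,0,0.22],"twist":0},{"translation":[0,0,0],"twist":0}]'
python3 -m handwheel '[{"translation":[0,0,0],"twist":0},{"translation":[0,0,0],"twist":0},{"translation":[0,0,0],"twist":0},{"translation":[0,0,0],"twist":0}]' 0 30
python3 -m handwheel '[{"translation":[0,0,-0.4],"twist":0},{"translation":[0,0,-0.8],"twist":0},{"translation":[0,0,-1],"twist":0},{"translation":[0,0,-1],"twist":0},{"translation":[0,0,-1],"twist":0},{"translation":[0.2,0.5,-0.4],"twist":0},{"translation":[0.3,1,0],"twist":0},{"translation":[0.4,1,0],"twist":0}]'
python3 -c "
from h import *
go([600.3,224.7,62])"
```

```text
clock: 47.58
position: [687.0, -2.2, 41.2]
tcp_rot: [3.141, -0.003, -3.141]
ft_force: [-0.1, 0.3, 0.3]
gripper_width: 30.4
gripper_force: 0.0
clock: 47.92
position: [689.0, -2.9, 44.1]
tcp_rot: [-3.142, 0.003, 3.141]
ft_force: [0.2, 1.9, 8.5]
gripper_width: 12.8
gripper_force: 30.0
clock: 48.58
position: [661.4, 72.4, 182.5]
tcp_rot: [3.142, 0.003, 3.139]
ft_force: [1.0, -0.3, -1.6]
gripper_width: 13.1
gripper_force: 30.0
units [2.06 5.07 4.01] tcp [661.4  72.4 182.5] rot [3.142e+00 3.000e-03 3.139e+00] t 48.5833
```

```bash
python3 -m handwheel '[{"translation":[0.5,1,0],"twist":0},{"translation":[0.5,1,0],"twist":0},{"translation":[0.5,1,0],"twist":0},{"translation":[0.4,1,0],"twist":0},{"translation":[0.16,0.8,0],"twist":0},{"translation":[0,0.27,0],"twist":0},{"translation":[0,0,0.4],"twist":0},{"translation":[0,0,0.8],"twist":0}]'
python3 -m handwheel '[{"translation":[0,0,1],"twist":0},{"translation":[0,0,0.9],"twist":0},{"translation":[0,0,0.5],"twist":0},{"translation":[0,0,0.2],"twist":0},{"translation":[0,0,0],"twist":0},{"translation":[0,0,0],"twist":0},{"translation":[0,0,0],"twist":0}]'
python3 -c "
from h import *
go([600.3,224.7,49.5])"
```

```text
clock: 49.25
position: [600.6, 225.5, 147.2]
tcp_rot: [3.14, 0.005, -3.14]
ft_force: [1.1, 0.6, -1.2]
gripper_width: 12.7
gripper_force: 30.0
clock: 49.83
position: [600.1, 224.3, 68.0]
tcp_rot: [3.141, 0.002, 3.141]
ft_force: [-0.1, 0.6, -0.4]
gripper_width: 12.9
gripper_force: 30.0
units [-0.    0.01  0.62] tcp [600.1 224.3  68. ] rot [3.141e+00 2.000e-03 3.141e+00] t 49.8333
```

```bash
python3 -m handwheel '[{"translation":[0,0.01,0.15],"twist":0},{"translation":[0,0,0.15],"twist":0},{"translation":[0,0,0.12],"twist":0},{"translation":[0,0,0.1],"twist":0},{"translation":[0,0,0.08],"twist":0},{"translation":[0,0,0.02],"twist":0},{"translation":[0,0,0],"twist":0},{"translation":[0,0,0],"twist":0}]'
python3 -m handwheel '[{"translation":[0,0,-0.04],"twist":0},{"translation":[0,0,0],"twist":0},{"translation":[0,0,0],"twist":0},{"translation":[0,0,0],"twist":0},{"translation":[0,0,-0.5],"twist":0},{"translation":[0,0,-1],"twist":0},{"translation":[0,0,-1],"twist":0},{"translation":[0,0,-1],"twist":0}]' 33
python3 -m handwheel '[{"translation":[-0.5,0.3,-0.5],"twist":0},{"translation":[-0.8,0.8,-0.5],"twist":0},{"translation":[-0.8,0.8,0],"twist":0},{"translation":[-0.8,0.3,0],"twist":0},{"translation":[0,0,0],"twist":0},{"translation":[0,0,0],"twist":0},{"translation":[0,0,0],"twist":0}]'
python3 - <<'E'
from h import *
w=snapshot('wrist')[0:215,100:500];s=snapshot('side')[90:360,150:550]
cv2.imwrite('pics/end.png',cv2.resize(np.vstack([w,s]),None,fx=1.2,fy=1.2))
a=cv2.imread('pics/scene0.png')
E
```

```text
clock: 50.5
position: [600.6, 224.8, 49.5]
tcp_rot: [3.141, 0.003, 3.141]
ft_force: [-1.1, -0.6, 18.0]
gripper_width: 12.9
gripper_force: 30.0
clock: 51.17
position: [598.8, 224.3, 154.8]
tcp_rot: [-3.141, -0.001, 3.141]
ft_force: [0.3, -0.5, -0.4]
gripper_width: 30.2
gripper_force: 0.0
clock: 51.75
position: [685.7, 290.1, 183.4]
tcp_rot: [-3.141, -0.001, 3.141]
ft_force: [-0.0, 0.4, 1.0]
gripper_width: 30.1
gripper_force: 0.0
```

View pics/end.png

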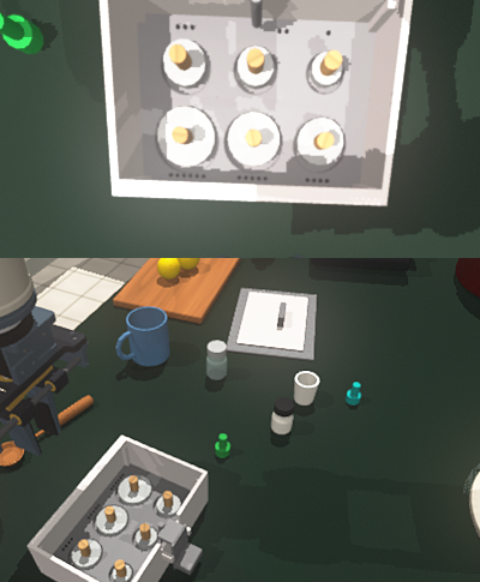

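All six stamps stand in their pockets, the cover lies flat on the mat, and the bystanders have not moved. Handing in.

```bash
python3 -c "
from station import job
print(job.finish_job())"
```

```text
the job is handed in; nothing more can be done
None
```

Job handed in at about 52 s on the robot's clock: the cover lies flat, rib up, on the mat; all six stamps went into their own pockets in order from 1 to 6; the mug, egg cup and jars stayed where they were.

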